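# Rack loose hanger brackets on their carrying rod

## Task

Put the loose orange hanger brackets away: stand each of them upright in a pocket of the green aligning stand, one to a pocket in any order, so that their holes line up. Once all of them are in, take the carrying rod by its yellow grip, thread it through every bracket as they stand there, lift them off together as one stack well clear of the stand, and lay the rod back in its cradle the way it lay before, with all the brackets hanging on it between the two posts. Leave the other parts on the bench where they are.

Things in the scene. Friction and masses are not known exactly. Their poses are not given: they have to be found in the camera images.
- stand: Green fixed stand, 185 x 88 mm, 46 mm high; origin: centre of underside. Four open pockets in a row, centres at x = -66, -22, 22, 66 mm, y = 0 of its frame, each 37 (x) by 72 mm (y), floor 12 mm above the table; walls to 46 mm, those across x only 24 mm high within 20 mm of its centre line. A bracket stands in a pocket with its hole axis along the stand's x axis, hole centre 56 mm above the table.
- cradle: Fixed dark plate with two blue posts, home of the rod; origin: centre of underside. The rod lies along its x axis, tip to +x, middle of grip at x = -189, y = 0, z = 85 mm. Posts (10 mm thick) at x = -124 and 106 mm; each has a notch 18 mm wide, flat floor 79 mm above the table, vertical sides to 95 mm, then flared cheeks up to 118 mm, about 60 mm apart at the top.
- rod_grip (a point): Middle of the loose rod's yellow grip (90 long x, 18 wide y, 28 mm tall z), on the rod's axis; x to the tip, z up in the cradle. A 12 mm square bar runs to x = 315 mm; black collar, 48 mm diameter, at x = 82 to 88 mm. The posts bear at x = 65 and 295 mm; brackets belong between collar and x = 285 mm. Rod 110 g; starts in the cradle; tip-heavy when loaded: grip with 40 N or more.
- rod_tip (a point): Centre of the free end of the carrying rod, 315 mm from the middle of its grip.
- bracket0_hole (a point): Hole centre of an orange bracket (loose, about 50 g), 44 mm above its underside; may be absent. x: the hole's axis (either way is the same), z: up. Heavy dark steel foot (so it is bottom-heavy), 30 (x) by 64 (y) by 12 mm high; body above it 28 mm thick (x), 48 mm wide (y) with parallel sides, 80 mm high in all. Hole: octagon 36 mm across flats. On the bar it hangs with the hole centre 12 mm below the bar's axis.
- bracket1_hole (a point): Hole centre of an orange bracket (loose, about 50 g), 44 mm above its underside; may be absent. x: the hole's axis (either way is the same), z: up. Heavy dark steel foot (so it is bottom-heavy), 30 (x) by 64 (y) by 12 mm high; body above it 28 mm thick (x), 48 mm wide (y) with parallel sides, 80 mm high in all. Hole: octagon 36 mm across flats. On the bar it hangs with the hole centre 12 mm below the bar's axis.
- bracket2_hole (a point): Hole centre of an orange bracket (loose, about 50 g), 44 mm above its underside; may be absent. x: the hole's axis (either way is the same), z: up. Heavy dark steel foot (so it is bottom-heavy), 30 (x) by 64 (y) by 12 mm high; body above it 28 mm thick (x), 48 mm wide (y) with parallel sides, 80 mm high in all. Hole: octagon 36 mm across flats. On the bar it hangs with the hole centre 12 mm below the bar's axis.
- bracket3_hole (a point): Hole centre of an orange bracket (loose, about 50 g), 44 mm above its underside; may be absent. x: the hole's axis (either way is the same), z: up. Heavy dark steel foot (so it is bottom-heavy), 30 (x) by 64 (y) by 12 mm high; body above it 28 mm thick (x), 48 mm wide (y) with parallel sides, 80 mm high in all. Hole: octagon 36 mm across flats. On the bar it hangs with the hole centre 12 mm below the bar's axis.
- carton_red: White carton with a red band, 110 x 75 x 55 mm; a bystander, to be left alone. Origin: underside.
- carton_blue: White carton with a blue band, 120 x 80 x 60 mm; a bystander, to be left alone. Origin: underside.
- grease_tin: Grey tin, 72 mm diameter, 75 mm high; a bystander, to be left alone. Origin: underside.
- gasket: Flat black rubber ring, 90 mm diameter, 10 mm high; a bystander, to be left alone. Origin: underside.
- hose_flange: Black hose flange standing on its 84 mm wide end, 70 mm high; a bystander, to be left alone. Origin: underside.
- spanner: Spanner lying flat; a bystander, to be left alone. Origin: underside.
- driver: Screwdriver lying flat; a bystander, to be left alone. Origin: underside.
Things that resemble listed ones, but are neither listed nor needed, are in the scene too. Leave any purple look-alike of the part that bears bracket0_hole alone.

How it is judged:
On the way, in this order (a step that is already met when the one before it is completed fails the run):
1. every bracket stands upright in a pocket of the stand (x of bracket0_hole in the frame of stand between -0.075 and 0.075 m and y of bracket0_hole in the frame of stand between -0.01 and 0.01 m and z of bracket0_hole in the frame of stand between 0.05 and 0.06 m and angle between the x axis of each of bracket0_hole, bracket1_hole, bracket2_hole, bracket3_hole and the x axis of stand, either way round below 0.2 rad and angle between each of bracket0_hole, bracket1_hole, bracket2_hole, bracket3_hole's own z axis and vertical below 0.12 rad and x of bracket1_hole in the frame of stand between -0.075 and 0.075 m and y of bracket1_hole in the frame of stand between -0.01 and 0.01 m and z of bracket1_hole in the frame of stand between 0.05 and 0.06 m and x of bracket2_hole in the frame of stand between -0.075 and 0.075 m and y of bracket2_hole in the frame of stand between -0.01 and 0.01 m and z of bracket2_hole in the frame of stand between 0.05 and 0.06 m and x of bracket3_hole in the frame of stand between -0.075 and 0.075 m and y of bracket3_hole in the frame of stand between -0.01 and 0.01 m and z of bracket3_hole in the frame of stand between 0.05 and 0.06 m), for 0.3 s.
2. the rod is threaded through every bracket while they stand in the stand (x of bracket0_hole in the frame of rod_grip between 0.09 and 0.288 m and y of bracket0_hole in the frame of rod_grip between -0.016 and 0.016 m and z of bracket0_hole in the frame of rod_grip between -0.018 and 0.018 m and x of bracket1_hole in the frame of rod_grip between 0.09 and 0.288 m and y of bracket1_hole in the frame of rod_grip between -0.016 and 0.016 m and z of bracket1_hole in the frame of rod_grip between -0.018 and 0.018 m and x of bracket2_hole in the frame of rod_grip between 0.09 and 0.288 m and y of bracket2_hole in the frame of rod_grip between -0.016 and 0.016 m and z of bracket2_hole in the frame of rod_grip between -0.018 and 0.018 m and x of bracket3_hole in the frame of rod_grip between 0.09 and 0.288 m and y of bracket3_hole in the frame of rod_grip between -0.016 and 0.016 m and z of bracket3_hole in the frame of rod_grip between -0.018 and 0.018 m and y of bracket0_hole in the frame of stand between -0.025 and 0.025 m and z of each of bracket0_hole, bracket1_hole, bracket2_hole, bracket3_hole in the frame of stand below 0.075 m and y of bracket1_hole in the frame of stand between -0.025 and 0.025 m and y of bracket2_hole in the frame of stand between -0.025 and 0.025 m and y of bracket3_hole in the frame of stand between -0.025 and 0.025 m), for 0.1 s.
3. all brackets hang on the rod, lifted clear of the stand (their holes over 95 mm above the table) (x of bracket0_hole in the frame of rod_grip between 0.09 and 0.288 m and y of bracket0_hole in the frame of rod_grip between -0.016 and 0.016 m and z of bracket0_hole in the frame of rod_grip between -0.018 and 0.018 m and x of bracket1_hole in the frame of rod_grip between 0.09 and 0.288 m and y of bracket1_hole in the frame of rod_grip between -0.016 and 0.016 m and z of bracket1_hole in the frame of rod_grip between -0.018 and 0.018 m and x of bracket2_hole in the frame of rod_grip between 0.09 and 0.288 m and y of bracket2_hole in the frame of rod_grip between -0.016 and 0.016 m and z of bracket2_hole in the frame of rod_grip between -0.018 and 0.018 m and x of bracket3_hole in the frame of rod_grip between 0.09 and 0.288 m and y of bracket3_hole in the frame of rod_grip between -0.016 and 0.016 m and z of bracket3_hole in the frame of rod_grip between -0.018 and 0.018 m and height (world z) of each of bracket0_hole, bracket1_hole, bracket2_hole, bracket3_hole above 0.095 m), for 0.2 s.
At the end, for the whole second after the job is handed in: The rod lies at rest in both notches of the cradle, tip end as at the start (grip within 23 mm along, 10 mm across and 6 mm in height of its home, within 0.06 rad), and every bracket hangs on its bar between the posts, swinging at most a little (under 0.15 m/s) (x of rod_grip in the frame of cradle between -0.212 and -0.166 m and y of rod_grip in the frame of cradle between -0.01 and 0.01 m and z of rod_grip in the frame of cradle between 0.079 and 0.091 m and angle between the x axis of rod_grip and the x axis of cradle, either way round below 0.06 rad and linear speed of rod below 0.03 m/s and x of bracket0_hole in the frame of rod_grip between 0.09 and 0.288 m and y of bracket0_hole in the frame of rod_grip between -0.016 and 0.016 m and z of bracket0_hole in the frame of rod_grip between -0.018 and 0.018 m and x of bracket1_hole in the frame of rod_grip between 0.09 and 0.288 m and y of bracket1_hole in the frame of rod_grip between -0.016 and 0.016 m and z of bracket1_hole in the frame of rod_grip between -0.018 and 0.018 m and x of bracket2_hole in the frame of rod_grip between 0.09 and 0.288 m and y of bracket2_hole in the frame of rod_grip between -0.016 and 0.016 m and z of bracket2_hole in the frame of rod_grip between -0.018 and 0.018 m and x of bracket3_hole in the frame of rod_grip between 0.09 and 0.288 m and y of bracket3_hole in the frame of rod_grip between -0.016 and 0.016 m and z of bracket3_hole in the frame of rod_grip between -0.018 and 0.018 m and linear speed of each of bracket0, bracket1, bracket2, bracket3 below 0.15 m/s and height (world z) of bracket0_hole between 0.06 and 0.088 m and height (world z) of bracket1_hole between 0.06 and 0.088 m and height (world z) of bracket2_hole between 0.06 and 0.088 m and height (world z) of bracket3_hole between 0.06 and 0.088 m); the robot touches nothing.
It fails at once if a bystander is moved more than 40 mm (distance of any of carton_red, carton_blue, grease_tin, gasket, hose_flange, spanner, driver from where it was at the start of the episode above 0.04 m).
Of bracket0, bracket1, bracket2, bracket3 only 2 to 4 are there at a start; the rules pass over those that are not, and their reading is None.
At some moment in a run one of bracket0, bracket1, bracket2, bracket3 may be knocked a few centimetres aside while the robot is not near it.
It also fails if it takes over 210 s, if anything falls off the work surface, if the arm or the gripper's body presses on something with over 40 N, if the wrist force passes 120 N, or if a joint passes its speed limit or range.

## Robot

A 6-joint arm with a two-finger parallel gripper is mounted at the origin on the work surface. World frame = base frame: x ahead of the robot, y to its left, z up, the work surface at z = 0. Lengths are in m, angles in rad, forces in N, time in s.
With the tool pointing down it reaches from about 0.35 to 0.925 m from the base axis. Payload 6.4 kg.
Tool frame: the origin (TCP) lies midway between the tips of the shut fingers; the grasp point (between the pads) lies grip_depth behind it (grip_depth is the distance from the TCP to the grasp point, in m); z points along the fingers, y is the direction in which the jaws open and shut (so a half turn about z gives the same grasp; the last joint's range is limited). The gripper opens to 85 mm and grips with 20 to 120 N. Pads are 22 mm wide; open, the fingers measure 114 mm over their backs; the gripper's body (76 mm by 85 mm) begins 54 mm behind the grasp point. The pads swing forward as they close: fully open they stand 13 mm farther back than shut.
Start: joints at [-1.362, 0.245, 1.558, -0, 1.339, -0.174], TCP at [0.243, -0.603, 0.231] pointing down, gripper open.
Joint ranges: [-3.13, 3.13], [-1.02, 2.26], [0.13, 2.54], [-0.95, 4.09], [0.21, 2.88], [-2.74, 2.74]. Speed limits (rad/s): [2.57, 2.57, 3.14, 3.14, 3.14, 3.14].

## Interface

Orientations are given as a 3x3 rotation matrix whose columns are the frame's x, y, z axes.
In Python, from station import observe, snapshot, calibration, sign_off, grip_depth gives the robot as it stands.
- The arm moves only by the shell command python3 -m jog 'ROWS' [FORCE]. ROWS is JSON, a list of rows, each an object of numbers: "claw": the closure in counts, from 0 (fully open) to 255 (shut); "tx", "ty", "tz": the shift along the tool's x, y, z in m; "ax", "ay", "az": the turn, a rotation vector about the tool's x, y, z in rad. A call has 1 to 20 rows; each row is the pose to reach, as a shift and turn from the pose commanded when the call began, along the tool's axes at that moment; what a row does not reach only later rows make up. A row lasts 1/12 s, in which the tool goes at most 41.7 mm and 7.16 degrees, less where a joint would pass 70% of its speed; a pose out of reach is approached as far as the arm can. A call with a gripper value outside its range is refused whole. The fingers move at their own pace and stop on an object; FORCE is the grip in N (left out, the last holds). Time passes only in rows, so rows that repeat a pose let the fingers close. It gives the time, the measured TCP pose, the force and the opening at its end, in the units of the state.
- observe(): the state, without advancing time (a new reading comes with each control period).
- snapshot(name): name is "scene" or "top" or "wrist"; returns (picture, depth): 420x560x3 uint8, red, green, blue; 420x560 float32, m along the optical axis (not along the pixel's ray), 0 where there is no reading.
- calibration(name): a dict with "fx", "fy", "cx", "cy" (pixels), "distortion" ([k1, k2, p1, p2, k3] as OpenCV has them; the pictures are not rectified), "rvec" (rotation vector, rad) and "tvec" (3), from world to camera coordinates, as OpenCV has them. Camera axes: x right, y down, z forward; pixel columns grow to the right and rows downward; lengths in m; the calibration is good to about 2 mm. A picture is of the moment at which its call begins: read the wrist's pose just before it. calibration takes no time and is no camera call; for the wrist camera it gives the pose at the moment of the call.
- sign_off(): hands the job in, once; it reports no verdict.
The state is a dict: "clock": time; "joints": joint angles; "qvel": joint speeds; "effort": joint torques, N m; "ee_pos": TCP position; "eef_rot": TCP orientation; "ft_force": force on the tool from outside, world axes, zero at the start; "wrist_torque": the same for the moment, N m; "grip_width": finger opening in m.
Only numpy, scipy, OpenCV 4.12 (cv2) and the standard library are available. Lean on these libraries where they do the work, as an engineer would, in place of code of your own. Each camera call takes 0.05 s, during which the arm holds its last target.

## Working session

There is one attempt and no reset: what is moved stays moved. The work goes in short steps, Python scripts to look and compute and a shell command to move; the robot and the scene stay as the last step left them, time stands still between calls to the robot, and variables do not carry over. Pictures are saved under pics/ and viewed, and the job is handed in when it is done.

```bash
ls; mkdir -p pics; cat > h.py <<'E'
import numpy as np, cv2
from station import observe, snapshot, calibration, sign_off, grip_depth
def cam(name):
    c=calibration(name);K=np.array([[c['fx'],0,c['cx']],[0,c['fy'],c['cy']],[0,0,1.]])
    return K,np.array(c['distortion'],float),cv2.Rodrigues(np.array(c['rvec'],float))[0],np.array(c['tvec'],float).ravel()
def cloud(c,depth):
    K,d,R,t=c
    v,u=np.mgrid[0:depth.shape[0],0:depth.shape[1]]
    n=cv2.undistortPoints(np.stack([u.ravel(),v.ravel()],1).astype(np.float64)[:,None],K,d).reshape(-1,2)
    P=np.c_[n,np.ones(len(n))]*depth.reshape(-1,1)
    W=(P-t)@R
    W[depth.ravel()==0]=np.nan
    return W.reshape(*depth.shape,3)
def grab(name):
    c=cam(name);im,dp=snapshot(name);return im,dp,cloud(c,dp),c
def save(n,im): cv2.imwrite('pics/'+n+'.png',im[...,::-1])
def proj(c,P):
    K,d,R,t=c
    return cv2.projectPoints(np.asarray(P,float).reshape(-1,3),cv2.Rodrigues(R)[0],t,K,d)[0].reshape(-1,2)
E
python3 - <<'E'
from h import *
s=observe();print(s, grip_depth() if callable(grip_depth) else grip_depth)
for n in ('scene','top'):
    im,dp,W,c=grab(n);save(n+'0',im);np.savez('pics/%s0.npz'%n,im=im,W=W);print(n,c)
E
```

```text
pics
{'clock': 0.0, 'joints': array([-1.36212561e+00,  2.45817435e-01,  1.55901665e+00,  6.00749460e-06,
        1.33869534e+00, -1.74088257e-01]), 'qvel': array([-4.77013673e-04, -7.24060528e-04,  1.07934457e-03,  1.57103173e-03,
       -1.07047789e-03, -8.38084988e-05]), 'effort': array([-1.06811542e-03, -4.29517758e+01, -3.26125181e+01, -1.29490513e-04,
        5.38878579e-03,  1.41077217e-05]), 'ee_pos': array([ 0.24265955, -0.60240541,  0.23017675]), 'eef_rot': array([[ 9.27638329e-01,  3.73479550e-01, -3.95500439e-04],
       [ 3.73479604e-01, -9.27636454e-01,  1.89596450e-03],
       [ 3.41223345e-04, -1.90648069e-03, -9.99998124e-01]]), 'ft_force': array([-0.41102261,  0.51066242,  0.23240014]), 'wrist_torque': array([-0.02696274, -0.00588577,  0.0262971 ]), 'grip_width': 0.08540525986857576} 0.0187
scene (array([[546.82564598,   0.        , 276.6589287 ],
       [  0.        , 546.82564598, 216.79713497],
       [  0.        ,   0.        ,   1.        ]]), array([0.00889892, 0.        , 0.        , 0.        , 0.        ]), array([[-0.75069584,  0.66056756,  0.01030743],
       [ 0.55583659,  0.63995426, -0.53056972],
       [-0.35707343, -0.39256724, -0.84757862]]), array([ 0.43174731, -0.23905248,  1.6929005 ]))
top (array([[465.74295362,   0.        , 281.24296351],
       [  0.        , 465.74295362, 216.84039939],
       [  0.        ,   0.        ,   1.        ]]), array([-0.15088299,  0.        ,  0.        ,  0.        ,  0.        ]), array([[-0.02411298, -0.99969809,  0.00472214],
       [-0.99039899,  0.02324501, -0.13626997],
       [ 0.13611906, -0.00796267, -0.99066049]]), array([-0.03789638,  0.53806612,  1.38207018]))
```

View pics/scene0.png

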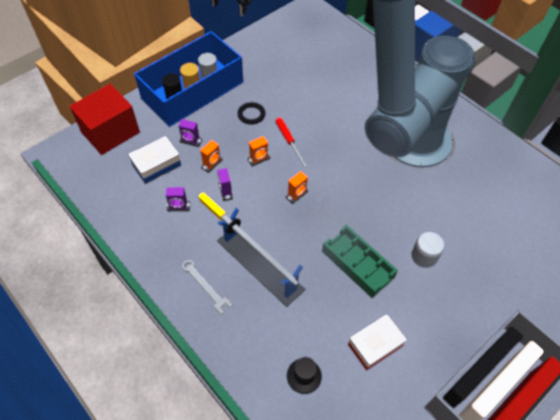

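View pics/top0.png

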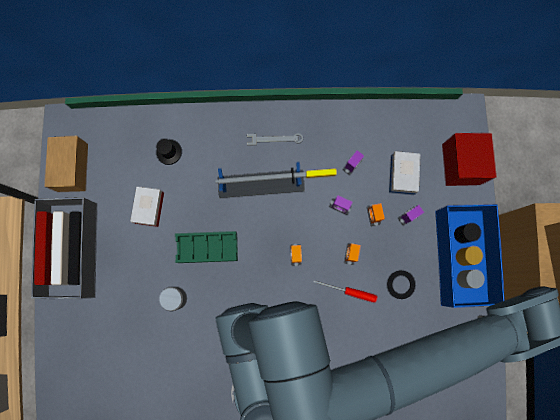

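The scene shows three orange brackets at scene pixels (210,155), (259,150) and (298,185), which are top pixels (376,213), (352,252) and (296,254). Purple look-alikes are at scene (189,131), (177,198) and (224,184). I take the orange ones as the parts meant; I'll confirm with an enlarged crop and measure them.

```bash
cat > meas.py <<'E'
from h import *
import sys
def seg(im,W,kind):
    h=cv2.cvtColor(im,cv2.COLOR_RGB2HSV).astype(int);H,S,V=h[...,0],h[...,1],h[...,2]
    m={'orange':(H>5)&(H<20)&(S>150)&(V>90),'green':(H>60)&(H<90)&(S>90),'yellow':(H>24)&(H<35)&(S>150)&(V>120),'blue':(H>100)&(H<118)&(S>110)}[kind]
    return m&np.isfinite(W[...,0])
if __name__=='__main__':
  for n in ('scene','top'):
    z=np.load('pics/%s0.npz'%n);im,W=z['im'],z['W']
    for k in ('orange','green','yellow','blue'):
        m=seg(im,W,k)&(W[...,2]>0.005)&(W[...,2]<0.15)&(W[...,0]>.2)&(W[...,0]<1.0)&(abs(W[...,1])<.6)
        N,L,st,_=cv2.connectedComponentsWithStats(m.astype(np.uint8))
        for i in range(1,N):
            if st[i,4]<15: continue
            P=W[L==i];
            r=cv2.minAreaRect(P[:,:2].astype(np.float32)*1000)
            print(n,k,st[i],P.mean(0).round(3),'z',P[:,2].min().round(3),P[:,2].max().round(3),np.round(r[0],1),np.round(r[1],1),round(r[2],1))
E
python3 meas.py
python3 - <<'E'
import numpy as np,cv2
z=np.load('pics/scene0.npz')['im'];a=cv2.resize(z[110:215,140:330],None,fx=4,fy=4,interpolation=cv2.INTER_CUBIC)
cv2.imwrite('pics/crop1.png',a[...,::-1])
E
```

```text
scene orange [187  71  11  12  66] [ 0.403 -0.594  0.078] z 0.06 0.097 [ 402.3 -592.2] [14.  37.8] 87.6
scene orange [249 137  19  26 344] [ 0.423 -0.255  0.056] z 0.009 0.089 [ 420.7 -259.7] [33.5 50.9] 79.0
scene orange [201 141  19  28 346] [ 0.541 -0.332  0.057] z 0.01 0.092 [ 538.2 -334.9] [51.5 34.6] 3.9
scene orange [289 172  18  28 335] [ 0.426 -0.085  0.061] z 0.01 0.088 [422.6 -89.1] [51.3 30.9] 2.8
scene green [  40  170  209  250 2621] [ 0.935 -0.094  0.05 ] z 0.024 0.06 [ 934.9 -148.1] [902.8  19.8] 89.9
scene green [ 325  227   72   69 2075] [0.447 0.196 0.026] z 0.005 0.056 [451.1 184.2] [ 90.4 180.7] 1.4
scene yellow [199 193  26  23 196] [ 0.658 -0.167  0.099] z 0.088 0.106 [ 657.1 -168.7] [18.4 89. ] 2.9
scene blue [ 151   47   92   79 2447] [ 0.412 -0.545  0.063] z 0.005 0.119 [ 399.2 -565.6] [ 67.7 303.3] 89.8
scene blue [143 162  37  21 162] [ 0.672 -0.399  0.018] z 0.005 0.034 [ 670.7 -399.3] [ 11.4 117.2] 83.3
scene blue [231 208   7  12  47] [ 0.634 -0.102  0.106] z 0.092 0.119 [ 637.8 -101.3] [29.8 15.2] 29.6
scene blue [218 221  18  20 132] [ 0.666 -0.097  0
[... 866 characters left out ...]
p yellow [306 169  30   8 174] [ 0.658 -0.17   0.101] z 0.09 0.108 [ 658.8 -170. ] [16.6 87. ] 3.0
top blue [389 155  27  39  75] [ 0.644 -0.411  0.022] z 0.006 0.038 [ 650.1 -407.8] [141.6  65.5] 27.8
top blue [296 162   4  10  32] [ 0.675 -0.103  0.107] z 0.067 0.12 [ 675.4 -102.2] [21.6  8. ] 1.9
top blue [218 169   6  10  40] [0.66  0.127 0.105] z 0.076 0.125 [661.1 126. ] [12.2 21.8] 89.5
top blue [296 177   6  10  44] [ 0.638 -0.104  0.077] z 0.007 0.125 [ 640.7 -106.1] [33.3 12.9] 1.5
top blue [219 184   8   8  53] [0.625 0.124 0.075] z 0.009 0.119 [626.6 123.6] [26.4 25.8] 36.6
top blue [ 436  205   37  103 1789] [ 0.401 -0.553  0.057] z 0.005 0.121 [ 400.8 -567.9] [ 63.7 300.2] 90.0
```

View pics/crop1.png

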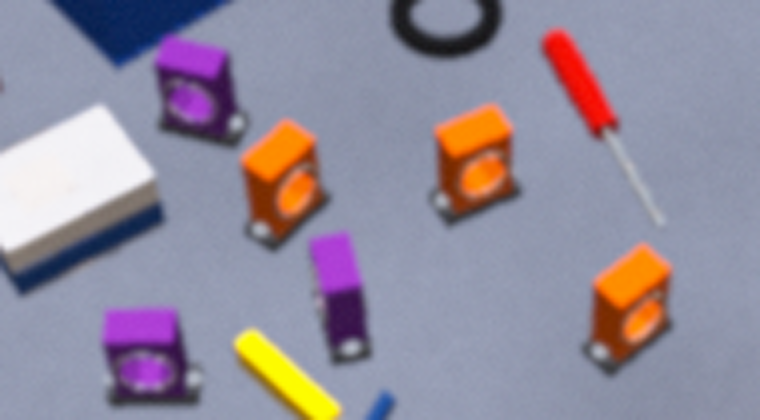

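All three orange brackets stand upright: (298,185), (259,150) and (210,155) in the scene view. The purple ones are excluded by colour. Next I'll write a move calculator, check the stand and the rod geometry, and look at neighbour clearances.

```bash
cat >> h.py <<'E'
from scipy.spatial.transform import Rotation as Ro
def Rt(phi_deg,pitch=0):
    p=np.radians(phi_deg);c,s=np.cos(p),np.sin(p)
    return np.array([[c,s,0],[s,-c,0],[0,0,-1.]])
def go(x,y,z,phi,R=None):
    s=observe();R0=np.array(s['eef_rot']);p0=np.array(s['ee_pos'])
    t=R0.T@(np.array([x,y,z])-p0);a=Ro.from_matrix(R0.T@(Rt(phi) if R is None else R)).as_rotvec()
    d=np.linalg.norm(t);print('t',t.round(4),'a',a.round(4),'rows',round(d/.0417,1),round(np.degrees(np.linalg.norm(a))/7.16,1))
def st():
    s=observe();R=s['eef_rot'];print('t%.2f'%s['clock'],'p',np.round(s['ee_pos'],4),'phi',np.degrees(np.arctan2(R[1,0],R[0,0])).round(2),'tilt',np.round(R[:,2],4),'F',np.round(s['ft_force'],1),'w',round(float(s['grip_width']),4),'q',np.round(s['joints'],2))
def tops(im,W,lo=.07,hi=.1):
    from meas import seg
    m=seg(im,W,'orange')&(W[...,2]>lo)&(W[...,2]<hi)&(W[...,0]>.25)&(W[...,1]>-.5)
    N,L,s,_=cv2.connectedComponentsWithStats(m.astype(np.uint8))
    for i in range(1,N):
        if s[i,4]<20: continue
        P=W[L==i];r=cv2.minAreaRect(P[:,:2].astype(np.float32)*1000)
        w,h=r[1];a=r[2] if w>h else r[2]-90
        print('bracket top c',np.round(r[0],1),'dims',np.round(r[1],1),'width dir deg',round(a,1),'z',np.median(P[:,2]).round(4),'px',s[i,:5])
E
python3 - <<'E'
from h import *
for n in('scene','top'):
    z=np.load('pics/%s0.npz'%n);tops(z['im'],z['W'])
W=np.load('pics/top0.npz')['W']
# height map round B3
m=(W[...,2]>.012)&(W[...,0]>.3)&(W[...,0]<.75)&(W[...,1]<-.15)&(W[...,1]>-.52)
N,L,s,_=cv2.connectedComponentsWithStats(m.astype(np.uint8))
for i in range(1,N):
    if s[i,4]<20: continue
    P=W[L==i];print(s[i],P.min(0).round(3),P.max(0).round(3))
go(.4225,-.091,.25,90)
E
```

```text
bracket top c [ 420.  -258.6] dims [30.5 49.2] width dir deg -11.0 z 0.0801 px [249 137  19  15 159]
bracket top c [ 537.2 -335. ] dims [49.5 34.6] width dir deg 3.9 z 0.0801 px [201 141  17  16 160]
bracket top c [421.6 -89.7] dims [48.  30.1] width dir deg 3.7 z 0.0803 px [289 172  18  18 171]
bracket top c [ 539.7 -338.3] dims [47.  29.8] width dir deg 10.4 z 0.0823 px [372 203  13  18 153]
bracket top c [423.3 -92.3] dims [26.5 47.3] width dir deg -1.3 z 0.0826 px [292 245  10  17 150]
bracket top c [ 422.6 -259.6] dims [29.4 48.4] width dir deg -14.0 z 0.0825 px [348 244  12  17 163]
[342 151  22  24 241] [ 0.672 -0.303  0.012] [ 0.728 -0.246  0.09 ]
[ 389  151   31   44 1205] [ 0.601 -0.484  0.012] [ 0.732 -0.391  0.073]
[314 169  23   8 163] [ 0.649 -0.216  0.075] [ 0.669 -0.15   0.108]
[330 195  22  20 257] [ 0.544 -0.266  0.012] [ 0.596 -0.204  0.089]
[367 203  18  23 282] [ 0.507 -0.357  0.012] [ 0.574 -0.319  0.09 ]
[400 205  24  20 242] [ 0.508 -0.477  0.013] [ 0.561 -0.421  0.089]
[344 243  16  22 249] [ 0.389 -0.277  0.012] [ 0.454 -0.24   0.093]
[401 271  15  20  69] [ 0.303 -0.46   0.012] [ 0.362 -0.415  0.02 ]
[316 281  51  13 155] [ 0.3   -0.304  0.012] [ 0.34  -0.152  0.033]
[388 281   8  11  29] [ 0.302 -0.395  0.012] [ 0.333 -0.373  0.019]
t [ 0.3578 -0.4073 -0.0189] a [-0.0013 -0.0013 -1.188 ] rows 13.0 9.5
```

```bash
python3 -m jog '[{"tx":0.358,"ty":-0.407,"tz":-0.02,"az":-1.188,"claw":0},{"tx":0.358,"ty":-0.407,"tz":-0.02,"az":-1.188},{"tx":0.358,"ty":-0.407,"tz":-0.02,"az":-1.188},{"tx":0.358,"ty":-0.407,"tz":-0.02,"az":-1.188},{"tx":0.358,"ty":-0.407,"tz":-0.02,"az":-1.188},{"tx":0.358,"ty":-0.407,"tz":-0.02,"az":-1.188},{"tx":0.358,"ty":-0.407,"tz":-0.02,"az":-1.188},{"tx":0.358,"ty":-0.407,"tz":-0.02,"az":-1.188},{"tx":0.358,"ty":-0.407,"tz":-0.02,"az":-1.188},{"tx":0.358,"ty":-0.407,"tz":-0.02,"az":-1.188},{"tx":0.358,"ty":-0.407,"tz":-0.02,"az":-1.188},{"tx":0.358,"ty":-0.407,"tz":-0.02,"az":-1.188},{"tx":0.358,"ty":-0.407,"tz":-0.02,"az":-1.188},{"tx":0.358,"ty":-0.407,"tz":-0.02,"az":-1.188},{"tx":0.358,"ty":-0.407,"tz":-0.02,"az":-1.188},{"tx":0.358,"ty":-0.407,"tz":-0.02,"az":-1.188},{"tx":0.358,"ty":-0.407,"tz":-0.02,"az":-1.188}]'
python3 - <<'E'
from h import *
st()
im,dp,W,c=grab('wrist');save('w1',im);tops(im,W)
im,dp,W,c=grab('scene');save('s1',im);tops(im,W)
E
```

```text
t0.10 p [ 0.2427 -0.6025  0.2303] phi 21.93 tilt [-4.0e-04  1.7e-03 -1.0e+00] F [ 0.1 -0.3 -0.9] w 0.0854 q [-1.36  0.25  1.56 -0.    1.34 -0.17]
bracket top c [ 420.  -259.6] dims [31.7 50.3] width dir deg -10.0 z 0.0804 px [249 137  19  14 155]
bracket top c [ 539.3 -337. ] dims [50.3 29.7] width dir deg 9.7 z 0.0806 px [201 141  17  16 158]
bracket top c [422.4 -88.5] dims [49.6 31.9] width dir deg 4.7 z 0.08 px [289 172  18  17 172]validation failed for argument at $[0]...
```

View pics/w1.png

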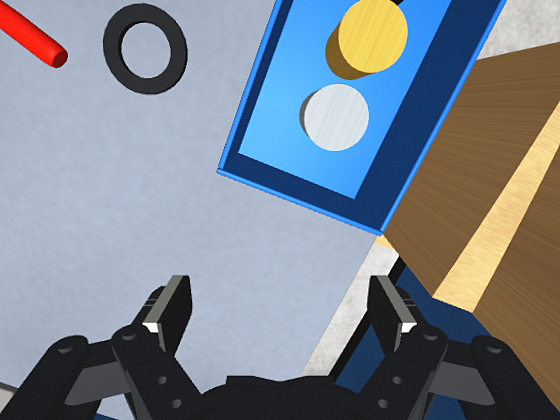

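View pics/s1.png

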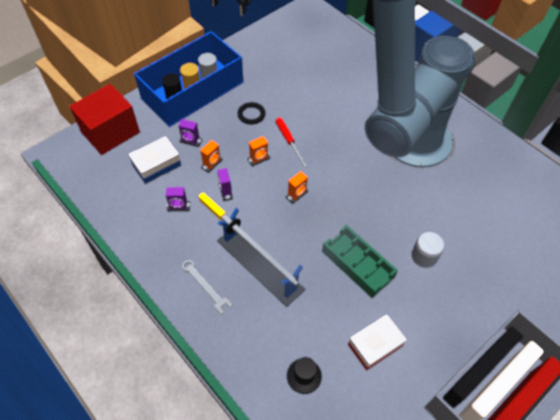

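The move was refused, so the arm is unmoved and the pictures show the starting scene. A row probably needs every key, so I'll retry with all of them.

```bash
python3 -m jog '[{"claw":0,"tx":0.358,"ty":-0.407,"tz":-0.02,"ax":0,"ay":0,"az":-1.188},{"claw":0,"tx":0.358,"ty":-0.407,"tz":-0.02,"ax":0,"ay":0,"az":-1.188},{"claw":0,"tx":0.358,"ty":-0.407,"tz":-0.02,"ax":0,"ay":0,"az":-1.188},{"claw":0,"tx":0.358,"ty":-0.407,"tz":-0.02,"ax":0,"ay":0,"az":-1.188},{"claw":0,"tx":0.358,"ty":-0.407,"tz":-0.02,"ax":0,"ay":0,"az":-1.188},{"claw":0,"tx":0.358,"ty":-0.407,"tz":-0.02,"ax":0,"ay":0,"az":-1.188},{"claw":0,"tx":0.358,"ty":-0.407,"tz":-0.02,"ax":0,"ay":0,"az":-1.188},{"claw":0,"tx":0.358,"ty":-0.407,"tz":-0.02,"ax":0,"ay":0,"az":-1.188},{"claw":0,"tx":0.358,"ty":-0.407,"tz":-0.02,"ax":0,"ay":0,"az":-1.188},{"claw":0,"tx":0.358,"ty":-0.407,"tz":-0.02,"ax":0,"ay":0,"az":-1.188},{"claw":0,"tx":0.358,"ty":-0.407,"tz":-0.02,"ax":0,"ay":0,"az":-1.188},{"claw":0,"tx":0.358,"ty":-0.407,"tz":-0.02,"ax":0,"ay":0,"az":-1.188},{"claw":0,"tx":0.358,"ty":-0.407,"tz":-0.02,"ax":0,"ay":0,"az":-1.188},{"claw":0,"tx":0.358,"ty":-0.407,"tz":-0.02,"ax":0,"ay":0,"az":-1.188},{"claw":0,"tx":0.358,"ty":-0.407,"tz":-0.02,"ax":0,"ay":0,"az":-1.188},{"claw":0,"tx":0.358,"ty":-0.407,"tz":-0.02,"ax":0,"ay":0,"az":-1.188}]' 40
python3 - <<'E'
from h import *
st()
im,dp,W,c=grab('wrist');save('w2',im);tops(im,W)
im,dp,W,c=grab('top');save('t2',im);tops(im,W)
E
```

```text
clock: 1.53
ee_pos: [0.4228, -0.0917, 0.2512]
eef_rot: [[-0.001, 1.0, -0.0], [1.0, 0.001, -0.0], [-0.0, -0.0, -1.0]]
ft_force: [-0.1, -0.1, 0.7]
grip_width: 0.0856
t1.53 p [ 0.4228 -0.0917  0.2512] phi 90.04 tilt [-3.e-04 -3.e-04 -1.e+00] F [-0.1 -0.1  0.7] w 0.0856 q [-0.48 -0.31  2.07 -0.    1.39 -0.48]
bracket top c [421.2 -76.8] dims [46.9  0.8] width dir deg 2.1 z 0.0752 px [255 175  46   3 100]
bracket top c [ 423.1 -102. ] dims [48.8 12.4] width dir deg 12.9 z 0.079 px [256 190  46  14  66]
bracket top c [ 420.9 -260.5] dims [30.1 47.9] width dir deg -12.9 z 0.0786 px [257 308  42  30 922]
bracket top c [ 538.2 -337.7] dims [46.7 30. ] width dir deg 11.5 z 0.0784 px [347 358  36  26 555]
bracket top c [ 540.3 -338.3] dims [47.9 29. ] width dir deg 11.2 z 0.082 px [372 203  13  18 154]
bracket top c [ 422.3 -259.9] dims [28.6 48.3] width dir deg -12.5 z 0.0819 px [348 244  12  17 161]
```

View pics/w2.png

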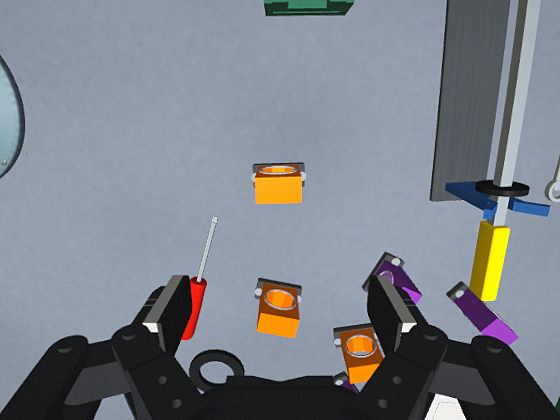

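View pics/t2.png

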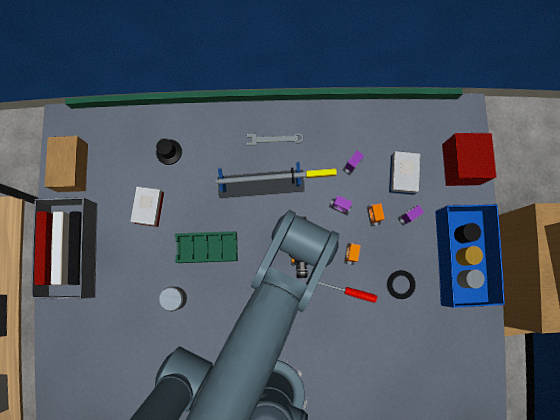

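The wrist view shows the first bracket centred under the tool at pixels (278,190). Its measured position is (0.422, -0.0915) with yaw about 1-2°. The top view shows no orange fourth bracket; the base area is clear. Now I'll descend and grip.

```bash
python3 -m jog '[{"claw":0,"tx":0,"ty":0,"tz":0.04,"ax":0,"ay":0,"az":0},{"claw":0,"tx":0,"ty":0,"tz":0.08,"ax":0,"ay":0,"az":0},{"claw":0,"tx":0,"ty":0,"tz":0.12,"ax":0,"ay":0,"az":0},{"claw":0,"tx":0,"ty":0,"tz":0.15,"ax":0,"ay":0,"az":0},{"claw":0,"tx":0,"ty":0,"tz":0.18,"ax":0,"ay":0,"az":0},{"claw":0,"tx":0,"ty":0,"tz":0.2,"ax":0,"ay":0,"az":0},{"claw":0,"tx":0,"ty":0,"tz":0.21,"ax":0,"ay":0,"az":0},{"claw":255,"tx":0,"ty":0,"tz":0.21,"ax":0,"ay":0,"az":0},{"claw":255,"tx":0,"ty":0,"tz":0.21,"ax":0,"ay":0,"az":0},{"claw":255,"tx":0,"ty":0,"tz":0.21,"ax":0,"ay":0,"az":0},{"claw":255,"tx":0,"ty":0,"tz":0.21,"ax":0,"ay":0,"az":0},{"claw":255,"tx":0,"ty":0,"tz":0.21,"ax":0,"ay":0,"az":0},{"claw":255,"tx":0,"ty":0,"tz":0.21,"ax":0,"ay":0,"az":0},{"claw":255,"tx":0,"ty":0,"tz":0.21,"ax":0,"ay":0,"az":0}]' 40
python3 - <<'E'
from h import *
st()
im,dp,W,c=grab('wrist');save('w3',im);tops(im,W)
# stand measurement from wrist
from meas import seg
m=seg(im,W,'green')&(W[...,2]>.035)&(W[...,2]<.055)
P=W[m];r=cv2.minAreaRect(P[:,:2].astype(np.float32)*1000);print('stand',r)
E
```

```text
clock: 2.8
ee_pos: [0.4245, -0.0927, 0.0431]
eef_rot: [[-0.0, 1.0, 0.003], [1.0, 0.0, -0.002], [-0.002, 0.003, -1.0]]
ft_force: [0.1, -0.9, 6.8]
grip_width: 0.0479
t2.80 p [ 0.4245 -0.0927  0.0431] phi 90.02 tilt [ 0.0033 -0.0022 -1.    ] F [ 0.1 -0.9  6.8] w 0.0479 q [-0.48  0.01  2.21 -0.    0.92 -0.48]
bracket top c [424.9 -90.6] dims [50.8 30. ] width dir deg 0.2 z 0.0787 px [ 218  276  123   71 7983]
stand ((0.0, 0.0), (0.0, 0.0), 0.0)
```

View pics/w3.png

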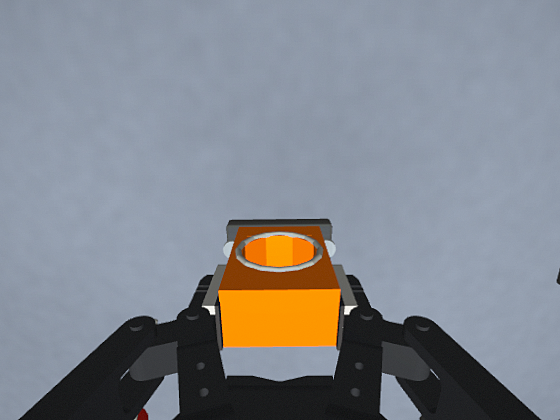

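Bracket 1 is held square: opening 47.9 mm and its yaw matches the tool. I'll lift it and look at the stand from nearer.

```bash
python3 -m jog '[{"claw":255,"tx":0,"ty":0,"tz":-0.015,"ax":0,"ay":0,"az":0},{"claw":255,"tx":0,"ty":0,"tz":-0.05,"ax":0,"ay":0,"az":0},{"claw":255,"tx":0,"ty":0,"tz":-0.09,"ax":0,"ay":0,"az":0},{"claw":255,"tx":0.03,"ty":0.005,"tz":-0.11,"ax":0,"ay":0,"az":0},{"claw":255,"tx":0.07,"ty":0.01,"tz":-0.11,"ax":0,"ay":0,"az":0},{"claw":255,"tx":0.11,"ty":0.02,"tz":-0.11,"ax":0,"ay":0,"az":0},{"claw":255,"tx":0.14,"ty":0.026,"tz":-0.11,"ax":0,"ay":0,"az":-0.023},{"claw":255,"tx":0.16,"ty":0.026,"tz":-0.11,"ax":0,"ay":0,"az":-0.023},{"claw":255,"tx":0.16,"ty":0.026,"tz":-0.11,"ax":0,"ay":0,"az":-0.023}]' 40
cat > stand.py <<'E'
from h import *
from meas import seg
def stand(im,W):
    m=seg(im,W,'green')&(W[...,2]>.036)&(W[...,2]<.056)&(W[...,0]<.6)&(W[...,0]>.3)
    P=W[m];r=cv2.minAreaRect(P[:,:2].astype(np.float32)*1000);print('stand',r,m.sum(),np.median(P[:,2]))
E
python3 - <<'E'
from h import *
from stand import stand
st()
im,dp,W,c=grab('wrist');save('w4',im);tops(im,W,.06,.25);stand(im,W)
im,dp,W,c=grab('scene');stand(im,W);tops(im,W)
z=np.load('pics/top0.npz');stand(z['im'],z['W'])
E
```

```text
clock: 3.6
ee_pos: [0.4485, 0.0715, 0.1515]
eef_rot: [[-0.028, 1.0, 0.0], [1.0, 0.028, 0.001], [0.001, 0.0, -1.0]]
ft_force: [0.8, -0.4, -0.5]
grip_width: 0.0476
t3.60 p [0.4485 0.0715 0.1515] phi 91.59 tilt [ 3.e-04  1.e-03 -1.e+00] F [ 0.8 -0.4 -0.5] w 0.0476 q [-0.09 -0.14  2.11  0.    1.17 -0.12]
bracket top c [449.1  73.6] dims [50.9 29.6] width dir deg 2.0 z 0.1869 px [ 218  226  123  121 9865]
bracket top c [448.4  77.9] dims [37.4 20.2] width dir deg 1.2 z 0.1379 px [ 242  237   75   30 1069]
stand ((450.42889404296875, 158.63893127441406), (88.26654052734375, 138.58287048339844), 0.8552851676940918) 6311 0.044733618908960895
stand ((450.23895263671875, 183.8935089111328), (90.29457092285156, 181.99188232421875), 0.21567869186401367) 646 0.045868692480810845
bracket top c [ 420.1 -259.9] dims [35. 49.] width dir deg -14.4 z 0.0798 px [249 137  18  15 160]
bracket top c [ 539.3 -335.7] dims [53.3 33. ] width dir deg 17.6 z 0.0806 px [201 141  17  17 162]
stand ((458.6456298828125, -163.02679443359375), (88.1288070678711, 869.381591796875), 1.2911068201065063) 484 0.04741900670193454
```

View pics/w4.png

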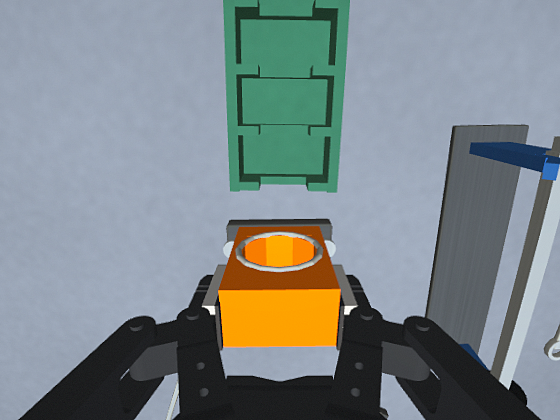

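```bash
cat >> stand.py <<'E'
def walls(W,c=(.4505,.184),th=1.2):
    # classify: wall tops across x: z>.035 in |y'| 21..34 ; histogram along stand x
    t=np.radians(th);ex=np.array([-np.sin(t),np.cos(t)]);ey=np.array([np.cos(t),np.sin(t)])
    d=W[...,:2]-np.array(c);a=d@ex;b=d@ey;z=W[...,2]
    sel=(abs(b)>.0215)&(abs(b)<.034)&(abs(a)<.11)
    top=sel&(z>.040)&(z<.052)
    h=np.histogram(a[top]*1000,np.arange(-100,101,1))
    e=np.round(a[top]*1000,1)
    # clusters
    o=np.sort(a[top]*1000);g=np.split(o,np.where(np.diff(o)>8)[0]+1)
    for q in g:
        if len(q)>20: print('wall',np.percentile(q,[2,98]).round(1),'mid',np.round((np.percentile(q,2)+np.percentile(q,98))/2,1),len(q))
    rail=(abs(b)>.03)&(abs(b)<.06)&(abs(a)<.085)&(z>.040)&(z<.052)
    print('b range',np.percentile(b[rail]*1000,[.5,99.5]).round(1))
E
python3 - <<'E'
from h import *
from stand import *
im,dp,W,c=grab('wrist')
for th in (0.85,1.2): print(th);walls(W,th=th)
E
```

```text
0.85
wall [-94.1 -87. ] mid -90.6 307
wall [-49.9 -42.9] mid -46.4 321
wall [-6.   0.6] mid -2.7 360
wall [37.8 39.9] mid 38.8 172
b range [-44.4  43.6]
1.2
wall [-94. -87.] mid -90.5 298
wall [-50.  -42.8] mid -46.4 323
wall [-6.1  0.4] mid -2.8 360
wall [37.6 39.7] mid 38.7 170
b range [-44.6  43.5]
```

```bash
python3 -m jog '[{"claw":255,"tx":0.03,"ty":0.002,"tz":0,"ax":0,"ay":0,"az":0},{"claw":255,"tx":0.07,"ty":0.002,"tz":0,"ax":0,"ay":0,"az":0},{"claw":255,"tx":0.105,"ty":0.003,"tz":0.01,"ax":0,"ay":0,"az":0.004},{"claw":255,"tx":0.125,"ty":0.004,"tz":0.03,"ax":0,"ay":0,"az":0.006},{"claw":255,"tx":0.132,"ty":0.005,"tz":0.05,"ax":0,"ay":0,"az":0.006},{"claw":255,"tx":0.132,"ty":0.005,"tz":0.05,"ax":0,"ay":0,"az":0.006},{"claw":255,"tx":0.132,"ty":0.005,"tz":0.05,"ax":0,"ay":0,"az":0.006}]' 40
python3 - <<'E'
from h import *
from stand import *
st()
im,dp,W,c=grab('wrist');save('w5',im);walls(W);tops(im,W,.06,.25)
im,dp,W,c=grab('top');save('t5',im);walls(W)
im,dp,W,c=grab('scene');save('s5',im[210:310,300:420].repeat(5,0).repeat(5,1));walls(W);tops(im,W,.04,.2)
E
```

```text
clock: 4.33
ee_pos: [0.4501, 0.1994, 0.1005]
eef_rot: [[-0.016, 1.0, -0.003], [1.0, 0.016, -0.001], [-0.001, -0.003, -1.0]]
ft_force: [-0.5, -0.4, -1.0]
grip_width: 0.0475
t4.33 p [0.4501 0.1994 0.1005] phi 90.94 tilt [-2.8e-03 -8.0e-04 -1.0e+00] F [-0.5 -0.4 -1. ] w 0.0475 q [ 0.19  0.04  2.04 -0.    1.06  0.17]
wall [-93.5 -86. ] mid -89.7 328
wall [37.8 45.1] mid 41.5 477
wall [82.3 89.1] mid 85.7 487
b range [-44.2  43.8]
bracket top c [450.9 201.6] dims [50.8 29.8] width dir deg 1.5 z 0.1359 px [ 218  226  123  121 9927]
bracket top c [449.9 206.1] dims [20.9 37.3] width dir deg -1.1 z 0.0868 px [ 242  237   75   30 1072]
b range [-43.5  45.1]
wall [-94.1 -85. ] mid -89.6 30
wall [-49.8 -33.9] mid -41.9 25
wall [38.5 45.4] mid 41.9 27
wall [81.6 89.6] mid 85.6 29
b range [-46.6  44.5]
bracket top c [ 420.4 -259.2] dims [34.1 49.6] width dir deg -14.4 z 0.0781 px [249 137  18  20 216]
bracket top c [ 537.4 -336.4] dims [52.3 36.1] width dir deg 9.1 z 0.0782 px [201 141  17  23 222]
bracket top c [453.3 210. ] dims [25.8 52.1] width dir deg -13.9 z 0.1285 px [357 239  24  27 203]
```

View pics/w5.png

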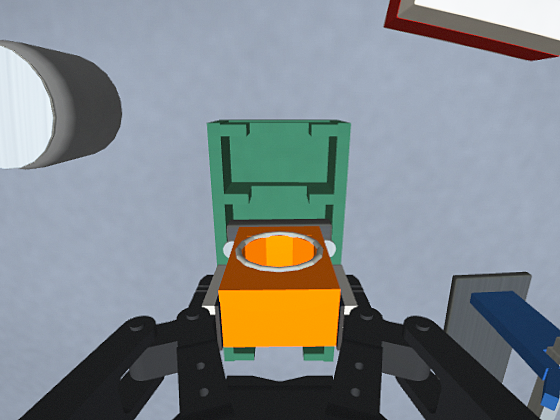

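View pics/s5.png

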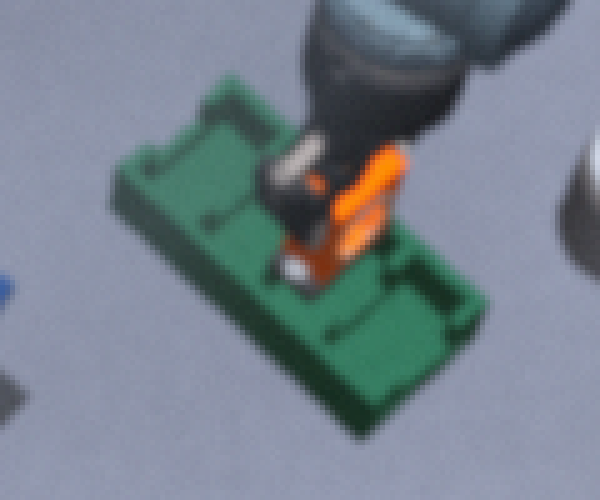

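The scene and wrist views agree that the stand centre is at about (0.450, 0.182). The bracket is 2.4 mm short of the pocket centre in y. I'll correct that, lower and check.

```bash
python3 -m jog '[{"claw":255,"tx":0.0024,"ty":-0.0008,"tz":0.005,"ax":0,"ay":0,"az":-0.004},{"claw":255,"tx":0.0024,"ty":-0.0008,"tz":0.015,"ax":0,"ay":0,"az":-0.004},{"claw":255,"tx":0.0024,"ty":-0.0008,"tz":0.025,"ax":0,"ay":0,"az":-0.004},{"claw":255,"tx":0.0024,"ty":-0.0008,"tz":0.035,"ax":0,"ay":0,"az":-0.004},{"claw":255,"tx":0.0024,"ty":-0.0008,"tz":0.042,"ax":0,"ay":0,"az":-0.004},{"claw":255,"tx":0.0024,"ty":-0.0008,"tz":0.044,"ax":0,"ay":0,"az":-0.004},{"claw":255,"tx":0.0024,"ty":-0.0008,"tz":0.044,"ax":0,"ay":0,"az":-0.004}]' 40
python3 - <<'E'
from h import *
st()
im,dp,W,c=grab('wrist');save('w6',im);tops(im,W,.06,.25)
E
```

```text
clock: 5.07
ee_pos: [0.4493, 0.2026, 0.0563]
eef_rot: [[-0.021, 1.0, -0.002], [1.0, 0.021, -0.0], [-0.0, -0.002, -1.0]]
ft_force: [-0.4, 0.2, 0.0]
grip_width: 0.0474
t5.07 p [0.4493 0.2026 0.0563] phi 91.21 tilt [-2.1e-03 -4.0e-04 -1.0e+00] F [-0.4  0.2  0. ] w 0.0474 q [ 0.19  0.12  2.06 -0.    0.96  0.17]
bracket top c [449.9 204.6] dims [50.8 29.8] width dir deg 1.8 z 0.0917 px [ 218  252  123   96 9095]
```

View pics/w6.png

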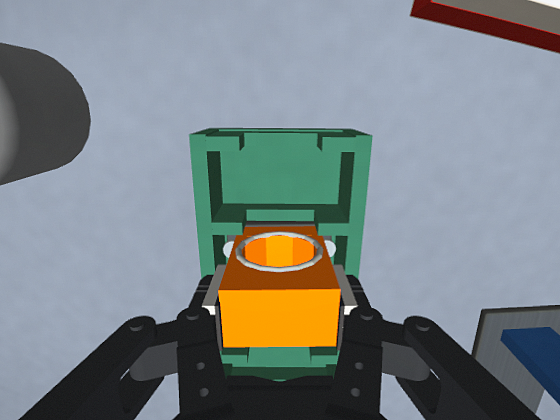

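The bracket top is at z = 0.0917 with no contact force, so it is seated. Releasing and backing off.

```bash
python3 -m jog '[{"claw":0,"tx":0,"ty":0,"tz":0,"ax":0,"ay":0,"az":0},{"claw":0,"tx":0,"ty":0,"tz":0,"ax":0,"ay":0,"az":0},{"claw":0,"tx":0,"ty":0,"tz":0,"ax":0,"ay":0,"az":0},{"claw":0,"tx":0,"ty":0,"tz":0,"ax":0,"ay":0,"az":0},{"claw":0,"tx":0,"ty":0,"tz":-0.02,"ax":0,"ay":0,"az":0},{"claw":0,"tx":0,"ty":0,"tz":-0.06,"ax":0,"ay":0,"az":0},{"claw":0,"tx":0,"ty":0,"tz":-0.1,"ax":0,"ay":0,"az":0},{"claw":0,"tx":-0.03,"ty":0,"tz":-0.13,"ax":0,"ay":0,"az":0},{"claw":0,"tx":-0.07,"ty":0,"tz":-0.15,"ax":0,"ay":0,"az":0},{"claw":0,"tx":-0.07,"ty":0,"tz":-0.15,"ax":0,"ay":0,"az":0}]' 40
python3 - <<'E'
from h import *
from stand import *
st()
im,dp,W,c=grab('wrist');save('w7',im);tops(im,W);walls(W)
go(.4215,-.259,.2,77)
E
```

```text
clock: 5.95
ee_pos: [0.4544, 0.1296, 0.2128]
eef_rot: [[-0.018, 1.0, 0.01], [1.0, 0.018, -0.001], [-0.001, 0.01, -1.0]]
ft_force: [0.7, -0.1, 0.7]
grip_width: 0.0854
t5.95 p [0.4544 0.1296 0.2128] phi 91.03 tilt [ 0.01   -0.0013 -0.9999] F [ 0.7 -0.1  0.7] w 0.0854 q [ 0.04 -0.17  2.02 -0.    1.28  0.02]
wall [-94.2 -86.9] mid -90.5 188
wall [-50.4 -43. ] mid -46.7 196
wall [-6.2  0.8] mid -2.7 205
wall [38.1 44.5] mid 41.3 215
wall [81.8 88.9] mid 85.4 268
b range [-44.4  43.7]
t [-0.3891 -0.0388  0.0106] a [ 0.0069 -0.0005  0.2442] rows 9.4 2.0
```

View pics/w7.png

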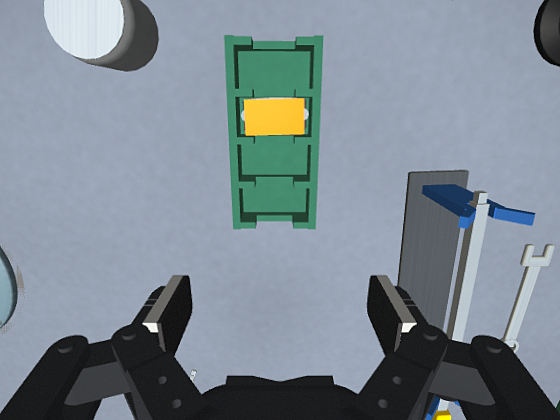

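Bracket 1 stands upright in its pocket at (273,117). Next is bracket 2.

```bash
python3 -m jog '[{"claw":0,"tx":-0.04,"ty":-0.004,"tz":0,"ax":0,"ay":0,"az":0.03},{"claw":0,"tx":-0.08,"ty":-0.008,"tz":0,"ax":0,"ay":0,"az":0.06},{"claw":0,"tx":-0.12,"ty":-0.012,"tz":0,"ax":0,"ay":0,"az":0.1},{"claw":0,"tx":-0.16,"ty":-0.016,"tz":0,"ax":0,"ay":0,"az":0.14},{"claw":0,"tx":-0.2,"ty":-0.02,"tz":0,"ax":0,"ay":0,"az":0.18},{"claw":0,"tx":-0.24,"ty":-0.024,"tz":0,"ax":0,"ay":0,"az":0.21},{"claw":0,"tx":-0.28,"ty":-0.028,"tz":0,"ax":0,"ay":0,"az":0.244},{"claw":0,"tx":-0.32,"ty":-0.032,"tz":0,"ax":0.007,"ay":0,"az":0.244},{"claw":0,"tx":-0.36,"ty":-0.036,"tz":0,"ax":0.007,"ay":0,"az":0.244},{"claw":0,"tx":-0.389,"ty":-0.038,"tz":0,"ax":0.007,"ay":0,"az":0.244},{"claw":0,"tx":-0.389,"ty":-0.038,"tz":0,"ax":0.007,"ay":0,"az":0.244},{"claw":0,"tx":-0.389,"ty":-0.038,"tz":0,"ax":0.007,"ay":0,"az":0.244}]' 40
cat > look.py <<'E'
from h import *
import sys
st()
for n in sys.argv[2:]:
    im,dp,W,c=grab(n);save(n[0]+sys.argv[1],im);print(n);tops(im,W,.066,.1)
E
python3 look.py 8 wrist scene
```

```text
clock: 7.0
ee_pos: [0.4213, -0.2571, 0.206]
eef_rot: [[0.223, 0.975, -0.008], [0.975, -0.223, 0.003], [0.001, -0.009, -1.0]]
ft_force: [-0.5, -0.4, 0.9]
grip_width: 0.0854
t7.00 p [ 0.4213 -0.2571  0.206 ] phi 77.11 tilt [-0.0084  0.0029 -1.    ] F [-0.5 -0.4  0.9] w 0.0854 q [-0.78 -0.1   1.97 -0.    1.28 -0.55]
wrist
bracket top c [ 421. -261.] dims [28.8 47.7] width dir deg -12.2 z 0.0769 px [254 190  54  34 321]
bracket top c [ 538.5 -338.3] dims [48.4 28.9] width dir deg 9.5 z 0.0785 px [ 386  232   59   46 1645]
scene
bracket top c [ 420.  -258.8] dims [30.8 48.4] width dir deg -10.0 z 0.0798 px [249 137  19  15 168]
bracket top c [ 537.9 -336.9] dims [51.4 32.4] width dir deg 7.9 z 0.0797 px [201 141  17  18 174]
bracket top c [451.  205.4] dims [51.4 29.5] width dir deg 4.1 z 0.0919 px [358 246  21  22 261]
```

View pics/w8.png

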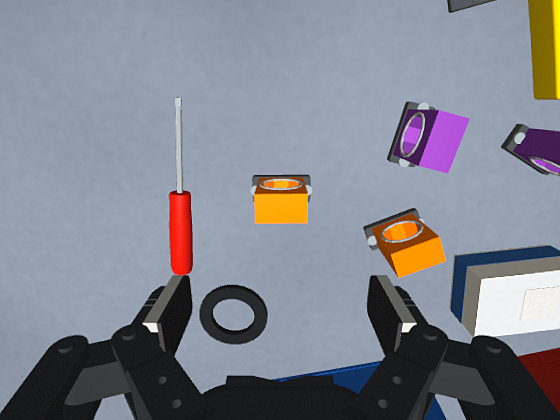

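```bash
python3 -c "
from h import *
st();go(.4212,-.2602,.0425,77.5)"
```

```text
t7.10 p [ 0.4216 -0.2556  0.2062] phi 77.27 tilt [-0.0082  0.0025 -1.    ] F [ 0.7  0.6 -0.1] w 0.0854 q [-0.77 -0.1   1.97 -0.    1.28 -0.55]
t [-0.0047  0.0021  0.1637] a [-0.0085 -0.0007 -0.0039] rows 3.9 0.1
```

```bash
python3 -m jog '[{"claw":0,"tx":-0.004,"ty":0.001,"tz":0.03,"ax":-0.0085,"ay":0,"az":-0.004},{"claw":0,"tx":-0.0047,"ty":0.002,"tz":0.07,"ax":-0.0085,"ay":0,"az":-0.004},{"claw":0,"tx":-0.0047,"ty":0.002,"tz":0.11,"ax":-0.0085,"ay":0,"az":-0.004},{"claw":0,"tx":-0.0047,"ty":0.002,"tz":0.14,"ax":-0.0085,"ay":0,"az":-0.004},{"claw":0,"tx":-0.0047,"ty":0.002,"tz":0.164,"ax":-0.0085,"ay":0,"az":-0.004},{"claw":0,"tx":-0.0047,"ty":0.002,"tz":0.164,"ax":-0.0085,"ay":0,"az":-0.004},{"claw":255,"tx":-0.0047,"ty":0.002,"tz":0.164,"ax":-0.0085,"ay":0,"az":-0.004},{"claw":255,"tx":-0.0047,"ty":0.002,"tz":0.164,"ax":-0.0085,"ay":0,"az":-0.004},{"claw":255,"tx":-0.0047,"ty":0.002,"tz":0.164,"ax":-0.0085,"ay":0,"az":-0.004},{"claw":255,"tx":-0.0047,"ty":0.002,"tz":0.164,"ax":-0.0085,"ay":0,"az":-0.004},{"claw":255,"tx":-0.0047,"ty":0.002,"tz":0.164,"ax":-0.0085,"ay":0,"az":-0.004},{"claw":255,"tx":-0.0047,"ty":0.002,"tz":0.164,"ax":-0.0085,"ay":0,"az":-0.004},{"claw":255,"tx":-0.0047,"ty":0.002,"tz":0.164,"ax":-0.0085,"ay":0,"az":-0.004}]' 40
python3 look.py 9 wrist scene; python3 -c "
from h import *
go(.449,.05,.155,91.2)"
```

```text
clock: 8.18
ee_pos: [0.423, -0.2631, 0.0457]
eef_rot: [[0.217, 0.976, 0.005], [0.976, -0.217, -0.004], [-0.003, 0.005, -1.0]]
ft_force: [0.8, 0.9, 8.2]
grip_width: 0.0477
t8.18 p [ 0.423  -0.2631  0.0457] phi 77.45 tilt [ 0.0047 -0.0038 -1.    ] F [0.8 0.9 8.2] w 0.0477 q [-0.78  0.15  2.05  0.    0.93 -0.57]
wrist
bracket top c [ 423.9 -262.2] dims [29.9 49.4] width dir deg -12.3 z 0.0787 px [ 220  271  120   74 8160]
bracket top c [ 538.9 -337.6] dims [39.  31.2] width dir deg 8.8 z 0.0779 px [ 486  343   74   72 3139]
scene
bracket top c [ 421.  -258.3] dims [30.  54.5] width dir deg -6.2 z 0.0801 px [251 137  17  15 156]
bracket top c [ 537.6 -336.2] dims [48.5 31.2] width dir deg 6.1 z 0.0798 px [201 141  17  17 170]
bracket top c [450.9 205.9] dims [51.4 29.1] width dir deg 4.4 z 0.0913 px [358 246  21  22 263]
t [ 0.3109 -0.0421 -0.1104] a [ 0.0051  0.0033 -0.2401] rows 8.0 1.9
```

View pics/w9.png

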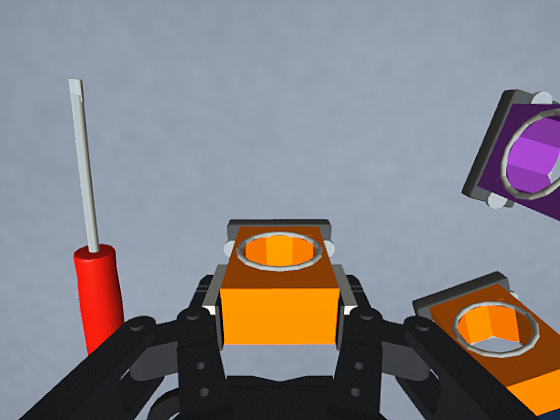

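Held square at 47.7 mm. I'll lift and carry it to the -22 pocket.

```bash
python3 -m jog '[{"claw":255,"tx":0,"ty":0,"tz":-0.015,"ax":0,"ay":0,"az":0},{"claw":255,"tx":0,"ty":0,"tz":-0.05,"ax":0,"ay":0,"az":0},{"claw":255,"tx":0.01,"ty":0,"tz":-0.09,"ax":0,"ay":0,"az":0},{"claw":255,"tx":0.04,"ty":-0.005,"tz":-0.11,"ax":0.005,"ay":0.003,"az":-0.03},{"claw":255,"tx":0.08,"ty":-0.01,"tz":-0.11,"ax":0.005,"ay":0.003,"az":-0.08},{"claw":255,"tx":0.12,"ty":-0.016,"tz":-0.11,"ax":0.005,"ay":0.003,"az":-0.13},{"claw":255,"tx":0.16,"ty":-0.022,"tz":-0.11,"ax":0.005,"ay":0.003,"az":-0.18},{"claw":255,"tx":0.2,"ty":-0.027,"tz":-0.11,"ax":0.005,"ay":0.003,"az":-0.22},{"claw":255,"tx":0.24,"ty":-0.032,"tz":-0.11,"ax":0.005,"ay":0.003,"az":-0.24},{"claw":255,"tx":0.27,"ty":-0.037,"tz":-0.11,"ax":0.005,"ay":0.003,"az":-0.24},{"claw":255,"tx":0.3,"ty":-0.042,"tz":-0.11,"ax":0.005,"ay":0.003,"az":-0.24},{"claw":255,"tx":0.311,"ty":-0.042,"tz":-0.11,"ax":0.005,"ay":0.003,"az":-0.24},{"claw":255,"tx":0.311,"ty":-0.042,"tz":-0.11,"ax":0.005,"ay":0.003,"az":-0.24},{"claw":255,"tx":0.311,"ty":-0.042,"tz":-0.11,"ax":0.005,"ay":0.003,"az":-0.24}]' 40
python3 - <<'E'
from h import *
from stand import *
st()
im,dp,W,c=grab('wrist');tops(im,W,.06,.25);walls(W);go(.4498,.1584,.105,91.2)
E
```

```text
clock: 9.45
ee_pos: [0.4479, 0.0512, 0.1534]
eef_rot: [[-0.022, 1.0, -0.002], [1.0, 0.023, 0.002], [0.002, -0.002, -1.0]]
ft_force: [0.5, -0.5, -0.6]
grip_width: 0.0474
t9.45 p [0.4479 0.0512 0.1534] phi 91.29 tilt [-0.0025  0.0019 -1.    ] F [ 0.5 -0.5 -0.6] w 0.0474 q [-0.14 -0.15  2.12  0.    1.18 -0.16]
bracket top c [451.2 190.9] dims [48.1  3. ] width dir deg 4.3 z 0.0833 px [249   0  84  20 754]
bracket top c [444.8  52.1] dims [57.3 29.7] width dir deg 1.0 z 0.1862 px [ 220  227  120  117 9458]
bracket top c [448.   56.7] dims [37.4 19.7] width dir deg 0.6 z 0.1372 px [ 242  236   75   30 1046]
bracket top c [448.1  49.5] dims [11.7  2.1] width dir deg 8.5 z 0.1325 px [269 259  21   5  35]
wall [-93.7 -86.9] mid -90.3 304
wall [-49.8 -43.4] mid -46.6 305
wall [-6.2  7.5] mid 0.7 432
b range [-44.7  43.4]
t [0.1076 0.0043 0.0485] a [-0.0026 -0.0019  0.0002] rows 2.8 0.0
```

```bash
python3 -m jog '[{"claw":255,"tx":0.03,"ty":0.002,"tz":0,"ax":0,"ay":0,"az":0},{"claw":255,"tx":0.07,"ty":0.004,"tz":0.01,"ax":0,"ay":0,"az":0},{"claw":255,"tx":0.1,"ty":0.004,"tz":0.03,"ax":0,"ay":0,"az":0},{"claw":255,"tx":0.1076,"ty":0.0043,"tz":0.048,"ax":0,"ay":0,"az":0},{"claw":255,"tx":0.1076,"ty":0.0043,"tz":0.048,"ax":0,"ay":0,"az":0},{"claw":255,"tx":0.1076,"ty":0.0043,"tz":0.048,"ax":0,"ay":0,"az":0},{"claw":255,"tx":0.1076,"ty":0.0043,"tz":0.048,"ax":0,"ay":0,"az":0}]' 40
python3 - <<'E'
from h import *
from stand import *
st()
im,dp,W,c=grab('wrist');save('w10',im);tops(im,W,.066,.25);walls(W);go(.4498,.1586,.0585,91.2)
E
```

```text
clock: 10.08
ee_pos: [0.4506, 0.1575, 0.1062]
eef_rot: [[-0.019, 1.0, -0.002], [1.0, 0.019, 0.002], [0.002, -0.002, -1.0]]
ft_force: [0.4, -0.4, 0.4]
grip_width: 0.0475
t10.08 p [0.4506 0.1575 0.1062] phi 91.1 tilt [-0.0019  0.0022 -1.    ] F [ 0.4 -0.4  0.4] w 0.0475 q [ 0.1  -0.    2.08  0.    1.07  0.08]
bracket top c [450.6 205.1] dims [47.8 28.3] width dir deg 2.2 z 0.0849 px [233 147  95  60 547]
bracket top c [446.7 190.8] dims [11.1  1. ] width dir deg 2.8 z 0.091 px [262 206  22   2  22]
bracket top c [447.4 158.5] dims [57.2 30. ] width dir deg 0.6 z 0.139 px [ 220  227  120  118 9545]
bracket top c [450.8 163.1] dims [37.6 19.4] width dir deg 1.0 z 0.0889 px [ 242  236   75   30 1242]
wall [-6.2  1.2] mid -2.5 96
wall [38.2 45.2] mid 41.7 478
wall [81.7 88.9] mid 85.3 579
b range [-44.4  43.7]
t [ 0.001 -0.001  0.048] a [-0.001  -0.0023 -0.002 ] rows 1.2 0.0
```

View pics/w10.png

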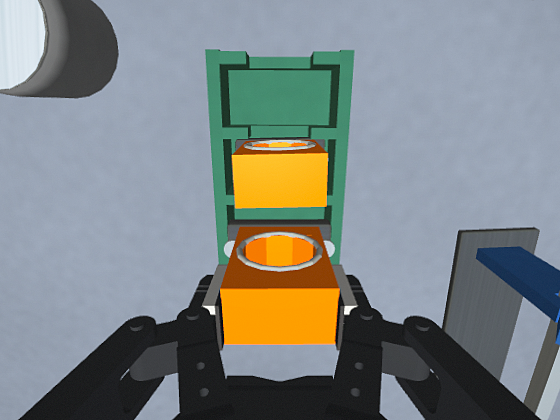

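Aligned over the second pocket; lowering.

```bash
python3 -m jog '[{"claw":255,"tx":0.001,"ty":-0.001,"tz":0.01,"ax":0,"ay":0,"az":0},{"claw":255,"tx":0.001,"ty":-0.001,"tz":0.02,"ax":0,"ay":0,"az":0},{"claw":255,"tx":0.001,"ty":-0.001,"tz":0.03,"ax":0,"ay":0,"az":0},{"claw":255,"tx":0.001,"ty":-0.001,"tz":0.04,"ax":0,"ay":0,"az":0},{"claw":255,"tx":0.001,"ty":-0.001,"tz":0.047,"ax":0,"ay":0,"az":0},{"claw":255,"tx":0.001,"ty":-0.001,"tz":0.047,"ax":0,"ay":0,"az":0},{"claw":255,"tx":0.001,"ty":-0.001,"tz":0.047,"ax":0,"ay":0,"az":0}]' 40
python3 look.py 11 wrist
```

```text
clock: 10.72
ee_pos: [0.4484, 0.1598, 0.0575]
eef_rot: [[-0.021, 1.0, -0.004], [1.0, 0.021, 0.002], [0.002, -0.004, -1.0]]
ft_force: [0.4, 0.4, 0.1]
grip_width: 0.0475
t10.72 p [0.4484 0.1598 0.0575] phi 91.21 tilt [-0.0041  0.0022 -1.    ] F [0.4 0.4 0.1] w 0.0475 q [0.1  0.08 2.1  0.   0.96 0.08]
wrist
bracket top c [450.4 205. ] dims [48.4 28.7] width dir deg 2.1 z 0.0853 px [ 218  166  136   86 1660]
bracket top c [435.1 191.3] dims [ 3.1 16. ] width dir deg -2.5 z 0.0909 px [224 245  43   8  58]
bracket top c [449.4 160.8] dims [49.4 30.1] width dir deg 1.4 z 0.0909 px [ 220  259  120   87 8742]
```

View pics/w11.png

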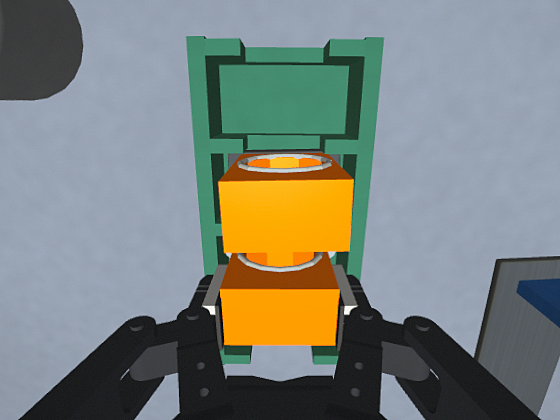

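Seated with no contact force. I'll release it and go to bracket 3.

```bash
python3 -m jog '[{"claw":0,"tx":0,"ty":0,"tz":0,"ax":0,"ay":0,"az":0},{"claw":0,"tx":0,"ty":0,"tz":0,"ax":0,"ay":0,"az":0},{"claw":0,"tx":0,"ty":0,"tz":0,"ax":0,"ay":0,"az":0},{"claw":0,"tx":0,"ty":0,"tz":0,"ax":0,"ay":0,"az":0},{"claw":0,"tx":0,"ty":0,"tz":-0.02,"ax":0,"ay":0,"az":0},{"claw":0,"tx":0,"ty":0,"tz":-0.06,"ax":0,"ay":0,"az":0},{"claw":0,"tx":0,"ty":0,"tz":-0.1,"ax":0,"ay":0,"az":0},{"claw":0,"tx":-0.03,"ty":0,"tz":-0.13,"ax":0,"ay":0,"az":0},{"claw":0,"tx":-0.07,"ty":0,"tz":-0.15,"ax":0,"ay":0,"az":0},{"claw":0,"tx":-0.07,"ty":0,"tz":-0.15,"ax":0,"ay":0,"az":0}]' 40
python3 look.py 12 wrist scene; python3 -c "
from h import *
go(.5385,-.337,.21,100)"
```

```text
clock: 11.6
ee_pos: [0.4534, 0.086, 0.2133]
eef_rot: [[-0.018, 1.0, 0.006], [1.0, 0.018, 0.0], [-0.0, 0.006, -1.0]]
ft_force: [-0.5, -0.6, -0.3]
grip_width: 0.0854
t11.60 p [0.4534 0.086  0.2133] phi 91.01 tilt [ 0.0064  0.     -1.    ] F [-0.5 -0.6 -0.3] w 0.0854 q [-0.06 -0.2   2.05  0.    1.29 -0.08]
wrist
bracket top c [465.7 219.7] dims [15.2  0.4] width dir deg 0.8 z 0.0907 px [287  38  21   1  21]
bracket top c [470.5 191.9] dims [9.  2.4] width dir deg 18.0 z 0.0847 px [295  74  13   6  25]
bracket top c [446.7 190.9] dims [25.9  0.3] width dir deg 1.6 z 0.09 px [255  78  34   2  35]
bracket top c [467.9 149.2] dims [17.9  8.5] width dir deg 36.4 z 0.091 px [285 122  19  14  32]
scene
bracket top c [ 537.7 -336.4] dims [51.6 31.4] width dir deg 14.1 z 0.0799 px [201 141  17  17 170]
bracket top c [448.5 162.3] dims [49.6 30.9] width dir deg 7.3 z 0.0915 px [347 235  20  21 238]
bracket top c [450.8 205.5] dims [51.8 29.8] width dir deg 1.7 z 0.0917 px [358 246  21  22 269]
t [-0.427   0.0795 -0.0018] a [-0.0002 -0.0024 -0.1563] rows 10.4 1.3
```

View pics/w12.png

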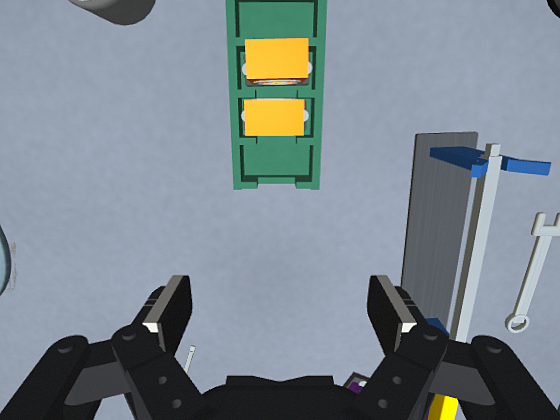

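View pics/s12.png

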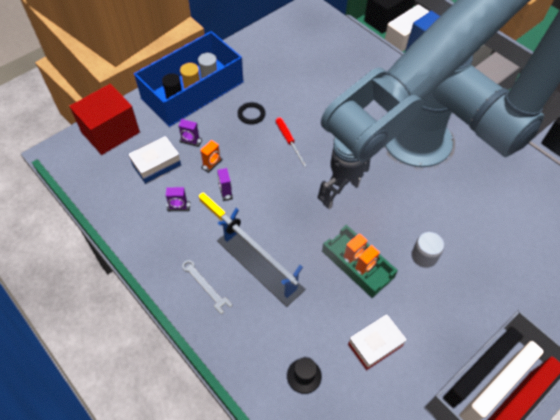

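Two brackets stand in the stand at scene (358,246) and (368,259). The third is still at (210,155). No fourth orange bracket is visible anywhere. Going to bracket 3.

```bash
python3 -m jog '[{"claw":0,"tx":-0.04,"ty":0.007,"tz":0,"ax":0,"ay":0,"az":-0.02},{"claw":0,"tx":-0.08,"ty":0.014,"tz":0,"ax":0,"ay":0,"az":-0.05},{"claw":0,"tx":-0.12,"ty":0.022,"tz":0,"ax":0,"ay":0,"az":-0.08},{"claw":0,"tx":-0.16,"ty":0.03,"tz":0,"ax":0,"ay":0,"az":-0.1},{"claw":0,"tx":-0.2,"ty":0.037,"tz":0,"ax":0,"ay":0,"az":-0.13},{"claw":0,"tx":-0.24,"ty":0.045,"tz":0,"ax":0,"ay":0,"az":-0.156},{"claw":0,"tx":-0.28,"ty":0.052,"tz":0,"ax":0,"ay":0,"az":-0.156},{"claw":0,"tx":-0.32,"ty":0.06,"tz":0,"ax":0,"ay":0,"az":-0.156},{"claw":0,"tx":-0.36,"ty":0.067,"tz":0,"ax":0,"ay":0,"az":-0.156},{"claw":0,"tx":-0.4,"ty":0.075,"tz":0,"ax":0,"ay":0,"az":-0.156},{"claw":0,"tx":-0.427,"ty":0.079,"tz":0,"ax":0,"ay":0,"az":-0.156},{"claw":0,"tx":-0.427,"ty":0.079,"tz":0,"ax":0,"ay":0,"az":-0.156},{"claw":0,"tx":-0.427,"ty":0.079,"tz":0,"ax":0,"ay":0,"az":-0.156}]' 40
python3 look.py 13 wrist scene;  python3 -c "
from h import *
go(.5385,-.3375,.0425,100)"
```

```text
clock: 12.78
ee_pos: [0.5383, -0.3353, 0.2043]
eef_rot: [[-0.175, 0.984, -0.006], [0.984, 0.175, 0.005], [0.006, -0.005, -1.0]]
ft_force: [0.1, -0.2, -0.0]
grip_width: 0.0851
t12.78 p [ 0.5383 -0.3353  0.2043] phi 100.1 tilt [-0.0059  0.0054 -1.    ] F [ 0.1 -0.2 -0. ] w 0.0851 q [-0.74  0.24  1.62  0.    1.29 -0.91]
wrist
bracket top c [ 539.2 -338.3] dims [48.  28.4] width dir deg 9.8 z 0.076 px [254 190  54  34 283]
scene
bracket top c [ 538.9 -338.2] dims [53.8 32.6] width dir deg 10.4 z 0.0799 px [201 141  17  17 170]
bracket top c [449.5 161.5] dims [51.  29.1] width dir deg 1.4 z 0.092 px [347 235  20  21 236]
bracket top c [450.4 205.4] dims [52.1 29.7] width dir deg 1.9 z 0.0914 px [358 246  21  22 268]
t [-0.0046  0.0002  0.1625] a [-0.0044 -0.0057  0.0039] rows 3.9 0.1
```

View pics/w13.png

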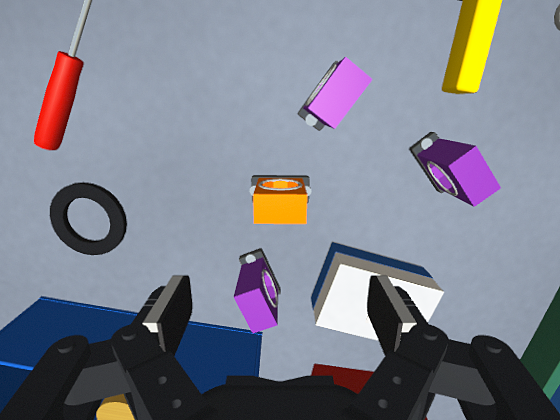

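```bash
python3 -m jog '[{"claw":0,"tx":-0.004,"ty":0,"tz":0.03,"ax":-0.004,"ay":-0.005,"az":0.004},{"claw":0,"tx":-0.005,"ty":0.0005,"tz":0.07,"ax":-0.004,"ay":-0.005,"az":0.004},{"claw":0,"tx":-0.005,"ty":0.0005,"tz":0.11,"ax":-0.004,"ay":-0.005,"az":0.004},{"claw":0,"tx":-0.005,"ty":0.0005,"tz":0.14,"ax":-0.004,"ay":-0.005,"az":0.004},{"claw":0,"tx":-0.005,"ty":0.0005,"tz":0.162,"ax":-0.004,"ay":-0.005,"az":0.004},{"claw":0,"tx":-0.005,"ty":0.0005,"tz":0.162,"ax":-0.004,"ay":-0.005,"az":0.004},{"claw":255,"tx":-0.005,"ty":0.0005,"tz":0.162,"ax":-0.004,"ay":-0.005,"az":0.004},{"claw":255,"tx":-0.005,"ty":0.0005,"tz":0.162,"ax":-0.004,"ay":-0.005,"az":0.004},{"claw":255,"tx":-0.005,"ty":0.0005,"tz":0.162,"ax":-0.004,"ay":-0.005,"az":0.004},{"claw":255,"tx":-0.005,"ty":0.0005,"tz":0.162,"ax":-0.004,"ay":-0.005,"az":0.004},{"claw":255,"tx":-0.005,"ty":0.0005,"tz":0.162,"ax":-0.004,"ay":-0.005,"az":0.004},{"claw":255,"tx":-0.005,"ty":0.0005,"tz":0.162,"ax":-0.004,"ay":-0.005,"az":0.004},{"claw":255,"tx":-0.005,"ty":0.0005,"tz":0.162,"ax":-0.004,"ay":-0.005,"az":0.004}]' 40
python3 look.py 14 wrist;  python3 -c "
from h import *
go(.4505,.02,.165,91.2)"
```

```text
clock: 13.97
ee_pos: [0.541, -0.3414, 0.0477]
eef_rot: [[-0.172, 0.985, 0.005], [0.985, 0.172, -0.005], [-0.006, 0.004, -1.0]]
ft_force: [1.1, 1.0, 7.2]
grip_width: 0.0472
t13.97 p [ 0.541  -0.3414  0.0477] phi 99.91 tilt [ 0.0052 -0.0048 -1.    ] F [1.1 1.  7.2] w 0.0472 q [-0.74  0.43  1.68  0.    1.02 -0.91]
wrist
bracket top c [ 539.8 -338.6] dims [50.5 29.5] width dir deg 10.0 z 0.0787 px [ 220  266  119   72 7953]
t [ 0.3709 -0.0264 -0.1195] a [0.0047 0.0053 0.1521] rows 9.4 1.2
```

View pics/w14.png

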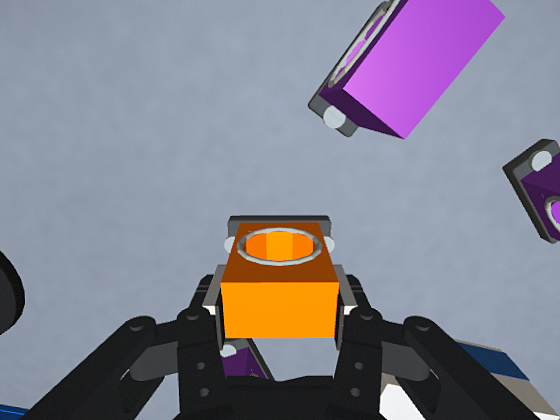

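```bash
python3 -m jog '[{"claw":255,"tx":0,"ty":0,"tz":-0.015,"ax":0,"ay":0,"az":0},{"claw":255,"tx":0,"ty":0,"tz":-0.05,"ax":0,"ay":0,"az":0},{"claw":255,"tx":0,"ty":0,"tz":-0.09,"ax":0,"ay":0,"az":0},{"claw":255,"tx":0.01,"ty":0,"tz":-0.12,"ax":0,"ay":0,"az":0},{"claw":255,"tx":0.045,"ty":-0.003,"tz":-0.12,"ax":0.005,"ay":0.005,"az":0.02},{"claw":255,"tx":0.085,"ty":-0.006,"tz":-0.12,"ax":0.005,"ay":0.005,"az":0.04},{"claw":255,"tx":0.125,"ty":-0.009,"tz":-0.12,"ax":0.005,"ay":0.005,"az":0.06},{"claw":255,"tx":0.165,"ty":-0.012,"tz":-0.12,"ax":0.005,"ay":0.005,"az":0.08},{"claw":255,"tx":0.205,"ty":-0.015,"tz":-0.12,"ax":0.005,"ay":0.005,"az":0.1},{"claw":255,"tx":0.245,"ty":-0.018,"tz":-0.12,"ax":0.005,"ay":0.005,"az":0.12},{"claw":255,"tx":0.285,"ty":-0.021,"tz":-0.12,"ax":0.005,"ay":0.005,"az":0.14},{"claw":255,"tx":0.325,"ty":-0.024,"tz":-0.12,"ax":0.005,"ay":0.005,"az":0.152},{"claw":255,"tx":0.355,"ty":-0.026,"tz":-0.12,"ax":0.005,"ay":0.005,"az":0.152},{"claw":255,"tx":0.371,"ty":-0.026,"tz":-0.12,"ax":0.005,"ay":0.005,"az":0.152},{"claw":255,"tx":0.371,"ty":-0.026,"tz":-0.12,"ax":0.005,"ay":0.005,"az":0.152},{"claw":255,"tx":0.371,"ty":-0.026,"tz":-0.12,"ax":0.005,"ay":0.005,"az":0.152}]' 40
python3 - <<'E'
from h import *
from stand import *
st()
im,dp,W,c=grab('wrist');save('w15',im);tops(im,W,.066,.25);walls(W);go(.4525,.1128,.108,91.2)
E
```

```text
clock: 15.35
ee_pos: [0.4497, 0.0214, 0.1648]
eef_rot: [[-0.023, 1.0, -0.003], [1.0, 0.023, 0.002], [0.002, -0.002, -1.0]]
ft_force: [0.1, -0.5, -0.4]
grip_width: 0.0474
t15.35 p [0.4497 0.0214 0.1648] phi 91.31 tilt [-0.0025  0.0019 -1.    ] F [ 0.1 -0.5 -0.4] w 0.0474 q [-0.21 -0.17  2.11  0.    1.2  -0.23]
bracket top c [449.2 147.2] dims [47.6  1.2] width dir deg 0.9 z 0.0824 px [245  36  77   9 464]
bracket top c [449.3  24.1] dims [50.7 29.5] width dir deg 1.4 z 0.1957 px [ 220  223  119  115 9296]
bracket top c [449.5  29.1] dims [37.  19.1] width dir deg 0.7 z 0.1465 px [ 243  233   73   28 1034]
wall [-93.8 -86.8] mid -90.3 279
wall [-50.  -37.1] mid -43.5 339
wall [-6.4 -3.7] mid -5.0 75
b range [-44.9  43.3]
t [0.092  0.0047 0.0569] a [-0.0026 -0.002   0.0004] rows 2.6 0.0
```

View pics/w15.png

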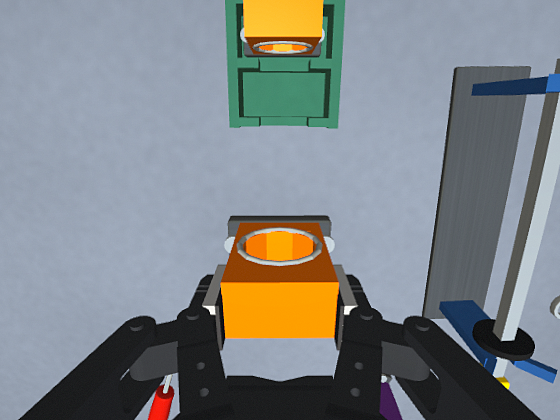

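```bash
python3 -m jog '[{"claw":255,"tx":0.03,"ty":0.002,"tz":0,"ax":0,"ay":0,"az":0},{"claw":255,"tx":0.065,"ty":0.004,"tz":0.01,"ax":0,"ay":0,"az":0},{"claw":255,"tx":0.085,"ty":0.004,"tz":0.035,"ax":0,"ay":0,"az":0},{"claw":255,"tx":0.092,"ty":0.004,"tz":0.056,"ax":0,"ay":0,"az":0},{"claw":255,"tx":0.092,"ty":0.004,"tz":0.056,"ax":0,"ay":0,"az":0},{"claw":255,"tx":0.092,"ty":0.004,"tz":0.056,"ax":0,"ay":0,"az":0},{"claw":255,"tx":0.092,"ty":0.004,"tz":0.056,"ax":0,"ay":0,"az":0}]' 40
python3 - <<'E'
from h import *
from stand import *
st()
im,dp,W,c=grab('wrist');save('w16',im);tops(im,W,.066,.25);walls(W);go(.4518,.113,.0605,91.2)
E
```

```text
clock: 15.98
ee_pos: [0.4527, 0.1121, 0.1094]
eef_rot: [[-0.019, 1.0, -0.002], [1.0, 0.019, 0.002], [0.002, -0.002, -1.0]]
ft_force: [-0.5, -0.3, -0.2]
grip_width: 0.0477
t15.98 p [0.4527 0.1121 0.1094] phi 91.1 tilt [-0.0022  0.0023 -1.    ] F [-0.5 -0.3 -0.2] w 0.0477 q [-0.   -0.04  2.1   0.    1.08 -0.02]
bracket top c [448.4 174.4] dims [48.   3.7] width dir deg 4.1 z 0.0836 px [226 144  95  14 446]
bracket top c [468.2 153.2] dims [28.8 14.4] width dir deg 48.6 z 0.091 px [281 163  39  40  82]
bracket top c [432.3 147. ] dims [10.8  0.5] width dir deg 1.3 z 0.0909 px [232 202  21   1  21]
bracket top c [445.5 147.1] dims [13.4  0.6] width dir deg 1.3 z 0.0909 px [254 202  26   1  26]
bracket top c [452.4 114.7] dims [50.7 29.8] width dir deg 1.3 z 0.1403 px [ 220  223  119  115 9407]
bracket top c [452.7 119.6] dims [37.7 19.6] width dir deg 0.3 z 0.088 px [ 243  231   74   30 1637]
wall [-50.  -43.2] mid -46.6 104
wall [-5.7  1.2] mid -2.2 454
wall [37.6 45.1] mid 41.3 346
b range [-44.5  43.6]
t [ 0.0008 -0.0012  0.0493] a [-0.0011 -0.0024 -0.0018] rows 1.2 0.0
```

View pics/w16.png

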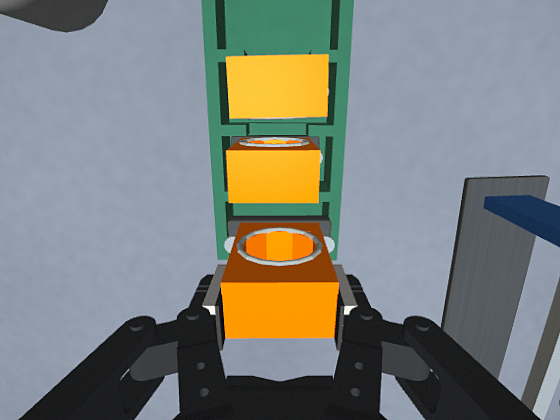

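All aligned. The middle bracket sits about 2-3 mm to one side, within the slack. Lowering the third.

```bash
python3 -m jog '[{"claw":255,"tx":0.001,"ty":-0.001,"tz":0.01,"ax":0,"ay":0,"az":0},{"claw":255,"tx":0.001,"ty":-0.001,"tz":0.02,"ax":0,"ay":0,"az":0},{"claw":255,"tx":0.001,"ty":-0.001,"tz":0.03,"ax":0,"ay":0,"az":0},{"claw":255,"tx":0.001,"ty":-0.001,"tz":0.04,"ax":0,"ay":0,"az":0},{"claw":255,"tx":0.001,"ty":-0.001,"tz":0.048,"ax":0,"ay":0,"az":0},{"claw":255,"tx":0.001,"ty":-0.001,"tz":0.048,"ax":0,"ay":0,"az":0},{"claw":255,"tx":0.001,"ty":-0.001,"tz":0.048,"ax":0,"ay":0,"az":0}]' 40
python3 look.py 17 wrist
```

```text
clock: 16.62
ee_pos: [0.4501, 0.1143, 0.0594]
eef_rot: [[-0.021, 1.0, -0.005], [1.0, 0.021, 0.003], [0.003, -0.005, -1.0]]
ft_force: [0.2, 1.1, -0.8]
grip_width: 0.0473
t16.62 p [0.4501 0.1143 0.0594] phi 91.21 tilt [-0.0049  0.0026 -1.    ] F [ 0.2  1.1 -0.8] w 0.0473 q [ 0.    0.05  2.13  0.    0.97 -0.02]
wrist
bracket top c [454.9 205.7] dims [39.  27.5] width dir deg 1.2 z 0.0909 px [ 238   38  122   89 1401]
bracket top c [426.3 204.3] dims [0.6 5.9] width dir deg -86.1 z 0.0908 px [211  76   3  20  24]
bracket top c [448.7 174.9] dims [ 2.6 48.3] width dir deg -1.4 z 0.0834 px [ 211  163  134   19 1236]
bracket top c [448.8 160.1] dims [48.4 28. ] width dir deg 2.2 z 0.0909 px [ 213  177  131   70 6614]
bracket top c [454.6 172.6] dims [6.5 2.2] width dir deg 8.3 z 0.0908 px [285 178  19   8  40]
bracket top c [446.7 170.2] dims [4.3 0.7] width dir deg 4.7 z 0.0909 px [266 186  13   4  24]
bracket top c [449.5 117. ] dims [50.8 29.7] width dir deg 1.5 z 0.0911 px [ 220  254  119   85 8754]
```

View pics/w17.png

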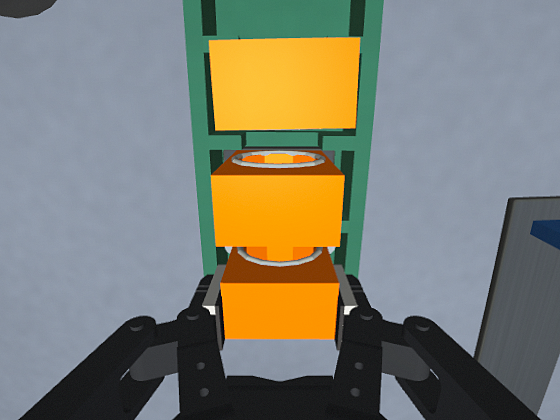

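Seated. I'll release it and retreat toward the rod.

```bash
python3 -m jog '[{"claw":0,"tx":0,"ty":0,"tz":0,"ax":0,"ay":0,"az":0},{"claw":0,"tx":0,"ty":0,"tz":0,"ax":0,"ay":0,"az":0},{"claw":0,"tx":0,"ty":0,"tz":0,"ax":0,"ay":0,"az":0},{"claw":0,"tx":0,"ty":0,"tz":0,"ax":0,"ay":0,"az":0},{"claw":0,"tx":0,"ty":0,"tz":-0.02,"ax":0,"ay":0,"az":0},{"claw":0,"tx":0,"ty":0,"tz":-0.06,"ax":0,"ay":0,"az":0},{"claw":0,"tx":0,"ty":0,"tz":-0.1,"ax":0,"ay":0,"az":0},{"claw":0,"tx":0,"ty":0,"tz":-0.14,"ax":0,"ay":0,"az":0},{"claw":0,"tx":-0.03,"ty":0.02,"tz":-0.17,"ax":0,"ay":0,"az":0},{"claw":0,"tx":-0.06,"ty":0.05,"tz":-0.18,"ax":0,"ay":0,"az":0},{"claw":0,"tx":-0.09,"ty":0.08,"tz":-0.18,"ax":0,"ay":0,"az":-0.02},{"claw":0,"tx":-0.12,"ty":0.11,"tz":-0.18,"ax":0,"ay":0,"az":-0.03},{"claw":0,"tx":-0.15,"ty":0.14,"tz":-0.18,"ax":0,"ay":0,"az":-0.03},{"claw":0,"tx":-0.18,"ty":0.17,"tz":-0.18,"ax":0,"ay":0,"az":-0.03},{"claw":0,"tx":-0.21,"ty":0.19,"tz":-0.18,"ax":0,"ay":0,"az":-0.03},{"claw":0,"tx":-0.24,"ty":0.2,"tz":-0.18,"ax":0,"ay":0,"az":-0.03},{"claw":0,"tx":-0.26,"ty":0.2,"tz":-0.18,"ax":0,"ay":0,"az":-0.03},{"claw":0,"tx":-0.26,"ty":0.2,"tz":-0.18,"ax":0,"ay":0,"az":-0.03},{"claw":0,"tx":-0.26,"ty":0.2,"tz":-0.18,"ax":0,"ay":0,"az":-0.03}]' 40
cat > rod.py <<'E'
from h import *
from meas import seg
def rod(im,W):
    m=seg(im,W,'yellow')&(W[...,2]>.092)&(W[...,2]<.112)&(W[...,0]>.5)
    P=W[m];r=cv2.minAreaRect(P[:,:2].astype(np.float32)*1000)
    print('grip',np.round(r[0],1),np.round(r[1],1),round(r[2],2),'z',np.median(P[:,2]).round(4),m.sum())
    # bar: bright grey points along the axis
    g=(abs(im.astype(int)[...,0]-im[...,2])<30)&(W[...,2]>.085)&(W[...,2]<.098)&(W[...,0]>.62)&(W[...,0]<.68)&(W[...,1]>-.07)&(W[...,1]<.14)
    Q=W[g]
    if len(Q)>20:
        f=np.polyfit(Q[:,1],Q[:,0],1)
        for _ in range(4):
            e=Q[:,0]-np.polyval(f,Q[:,1]);Q=Q[abs(e)<.007];f=np.polyfit(Q[:,1],Q[:,0],1)
        print('bar x at y=-.169: %.4f, phi %.2f, z %.4f n %d ymax %.4f'%(np.polyval(f,-.169),90-np.degrees(np.arctan(f[0])),np.median(Q[:,2]),len(Q),Q[:,1].max()))
E
python3 - <<'E'
from h import *
from rod import *
from stand import *
st()
for n in ('wrist','top','scene'):
    im,dp,W,c=grab(n);save(n[0]+'18',im);print(n);rod(im,W);walls(W);tops(im,W,.066,.1)
E
```

```text
clock: 18.25
ee_pos: [0.6562, -0.1428, 0.2382]
eef_rot: [[-0.049, 0.999, -0.005], [0.999, 0.049, 0.003], [0.003, -0.004, -1.0]]
ft_force: [-0.3, -0.2, -0.1]
grip_width: 0.0853
t18.25 p [ 0.6562 -0.1428  0.2382] phi 92.82 tilt [-0.0047  0.0032 -1.    ] F [-0.3 -0.2 -0.1] w 0.0853 q [-0.38  0.29  1.49  0.    1.37 -0.43]
wrist
grip [ 658.3 -169.8] [16.9 87.6] 3.35 z 0.0977 1478
bar x at y=-.169: 0.6584, phi 93.24, z 0.0899 n 1704 ymax 0.0243Traceback (most recent call last):
  File "<stdin>", line 6, in <module>
  File "stand.py", line 19, in walls
    print('b range',np.percentile(b[rail]*1000,[.5,99.5]).round(1))
                    ~~~~~~~~~~~~~^^^^^^^^^^^^^^^^^^^^^^^^
    return _quantile_unchecked(
        a, q, axis, out, overwrite_input, method, keepdims, weights)
    return _ureduce(a,
                    func=_quantile_ureduce_func,
    ...<5 lines>...
                    overwrite_input=overwrite_input,
                    method=method)
    r = func(a, **kwargs)
    result = _quantile(arr,
                       quantiles=q,
    ...<2 lines>...
                       out=out,
                       weights=wgt)
    slices_having_nans = np.isnan(arr[-1, ...])
                                  ~~~^^^^^^^^^
IndexError: index -1 is out of bounds for axis 0 with size 0
```

View pics/w18.png

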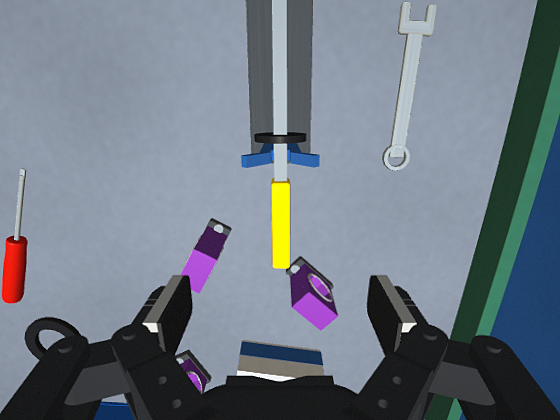

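```bash
python3 - <<'E'
from h import *
from rod import *
for n in ('top','scene'):
    im,dp,W,c=grab(n);save(n[0]+'18',im);print(n);rod(im,W);tops(im,W,.066,.1)
E
```

```text
top
grip [0. 0.] [0. 0.] 0.0 z nan 0
bar x at y=-.169: 0.6584, phi 93.07, z 0.0927 n 275 ymax 0.1383
bracket top c [451.2 205.1] dims [48.2 29.3] width dir deg 4.4 z 0.0933 px [190 237  12  18 169]
bracket top c [450.7 116.6] dims [27.3 47.2] width dir deg -0.6 z 0.0937 px [220 237  10  17 169]
bracket top c [449.1 160.2] dims [27.3 46.5] width dir deg -0.4 z 0.0942 px [205 238  10  17 168]
scene
grip [ 658.1 -168.7] [18.5 87.9] 2.43 z 0.0994 193
bar x at y=-.169: 0.6578, phi 93.19, z 0.0916 n 389 ymax 0.1395
bracket top c [450.2 118.5] dims [49.3 27.3] width dir deg 2.9 z 0.0929 px [335 224  19  17 183]
bracket top c [448.7 161.5] dims [48.8 29.2] width dir deg 1.3 z 0.0919 px [346 235  21  21 246]
bracket top c [450.1 205.3] dims [51. 30.] width dir deg 1.4 z 0.0912 px [358 246  21  22 267]
  return _methods._mean(a, axis=axis, dtype=dtype,
  ret = ret.dtype.type(ret / rcount)
```

View pics/s18.png

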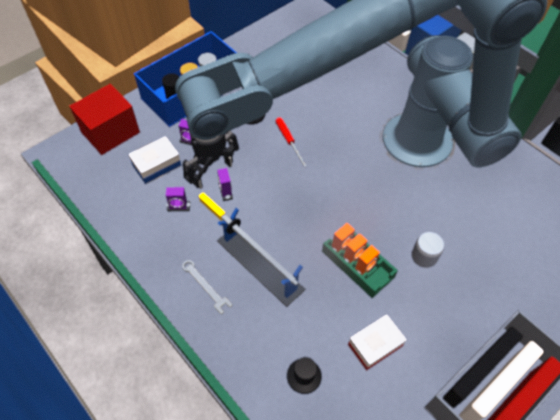

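View pics/t18.png

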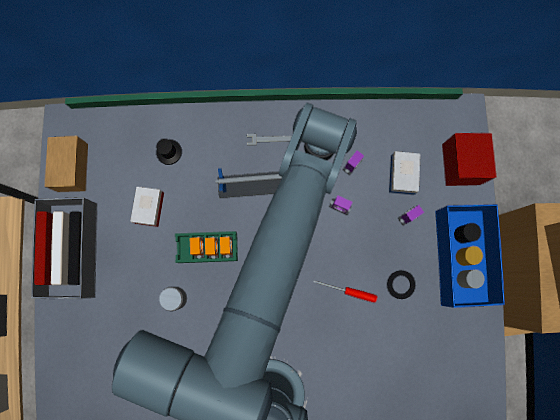

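All three brackets stand in a row at y = 0.117, 0.161 and 0.205, x about 0.450, and nothing orange is left over. The rod grip is at (0.6583, -0.1695) with axis direction 93.15°. Next I'll grip the rod.

```bash
python3 -c "
from h import *
st();go(.6583,-.1695,.0665,93.15)"
```

```text
t18.40 p [ 0.6562 -0.1406  0.2387] phi 92.99 tilt [-0.0041  0.0029 -1.    ] F [-0.8  0.2 -0.9] w 0.0853 q [-0.38  0.29  1.49  0.    1.37 -0.43]
t [-0.0295  0.0013  0.1721] a [-0.0039 -0.0031 -0.0028] rows 4.2 0.0
```

```bash
python3 -m jog '[{"claw":0,"tx":-0.02,"ty":0.001,"tz":0.01,"ax":-0.004,"ay":-0.003,"az":-0.003},{"claw":0,"tx":-0.0295,"ty":0.0013,"tz":0.04,"ax":-0.004,"ay":-0.003,"az":-0.003},{"claw":0,"tx":-0.0295,"ty":0.0013,"tz":0.08,"ax":-0.004,"ay":-0.003,"az":-0.003},{"claw":0,"tx":-0.0295,"ty":0.0013,"tz":0.1,"ax":-0.004,"ay":-0.003,"az":-0.003},{"claw":0,"tx":-0.0295,"ty":0.0013,"tz":0.1,"ax":-0.004,"ay":-0.003,"az":-0.003},{"claw":0,"tx":-0.0295,"ty":0.0013,"tz":0.1,"ax":-0.004,"ay":-0.003,"az":-0.003}]' 100
python3 -c "
from h import *
from rod import *
st();im,dp,W,c=grab('wrist');save('w19',im);rod(im,W);go(.6583,-.1695,.0665,93.15)"
```

```text
clock: 18.9
ee_pos: [0.6582, -0.1696, 0.1379]
eef_rot: [[-0.055, 0.998, -0.002], [0.998, 0.055, 0.001], [0.001, -0.002, -1.0]]
ft_force: [0.4, -1.1, 1.4]
grip_width: 0.0854
t18.90 p [ 0.6582 -0.1696  0.1379] phi 93.17 tilt [-1.9e-03  8.0e-04 -1.0e+00] F [ 0.4 -1.1  1.4] w 0.0854 q [-0.42  0.4   1.54  0.    1.2  -0.47]
grip [ 658.3 -170.1] [16.9 88.1] 3.28 z 0.0977 3289
bar x at y=-.169: 0.6582, phi 93.14, z 0.0899 n 1730 ymax -0.0312
t [ 0.001  -0.0013  0.0737] a [0.0019 0.0011 0.0002] rows 1.8 0.0
```

View pics/w19.png

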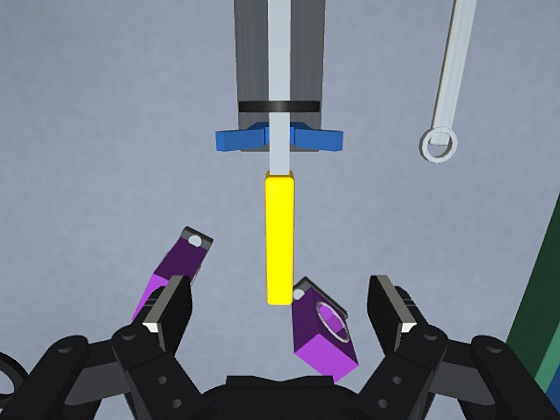

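The grip is centred at image column 280. Descend and close.

```bash
python3 -m jog '[{"claw":0,"tx":0.0005,"ty":0,"tz":0.03,"ax":0,"ay":0,"az":0},{"claw":0,"tx":0.0005,"ty":0,"tz":0.055,"ax":0,"ay":0,"az":0},{"claw":0,"tx":0.0005,"ty":0,"tz":0.071,"ax":0,"ay":0,"az":0},{"claw":0,"tx":0.0005,"ty":0,"tz":0.071,"ax":0,"ay":0,"az":0},{"claw":255,"tx":0.0005,"ty":0,"tz":0.071,"ax":0,"ay":0,"az":0},{"claw":255,"tx":0.0005,"ty":0,"tz":0.071,"ax":0,"ay":0,"az":0},{"claw":255,"tx":0.0005,"ty":0,"tz":0.071,"ax":0,"ay":0,"az":0},{"claw":255,"tx":0.0005,"ty":0,"tz":0.071,"ax":0,"ay":0,"az":0},{"claw":255,"tx":0.0005,"ty":0,"tz":0.071,"ax":0,"ay":0,"az":0},{"claw":255,"tx":0.0005,"ty":0,"tz":0.071,"ax":0,"ay":0,"az":0},{"claw":255,"tx":0.0005,"ty":0,"tz":0.071,"ax":0,"ay":0,"az":0},{"claw":255,"tx":0.0005,"ty":0,"tz":0.071,"ax":0,"ay":0,"az":0},{"claw":255,"tx":0.0005,"ty":0,"tz":0.071,"ax":0,"ay":0,"az":0}]' 100
python3 -c "
from h import *
from rod import *
st();im,dp,W,c=grab('wrist');save('w20',im);rod(im,W)"
```

```text
clock: 20.03
ee_pos: [0.6592, -0.1707, 0.0685]
eef_rot: [[-0.054, 0.999, 0.001], [0.999, 0.054, -0.0], [-0.001, 0.001, -1.0]]
ft_force: [-0.6, 0.6, 4.9]
grip_width: 0.0169
t20.03 p [ 0.6592 -0.1707  0.0685] phi 93.09 tilt [ 1.2e-03 -5.0e-04 -1.0e+00] F [-0.6  0.6  4.9] w 0.0169 q [-0.42  0.49  1.56  0.    1.09 -0.47]
grip [ 659.2 -167.9] [17.  85.8] 3.34 z 0.0974 6551
bar x at y=-.169: 0.6602, phi 93.83, z 0.0901 n 1973 ymax -0.0522
```

View pics/w20.png

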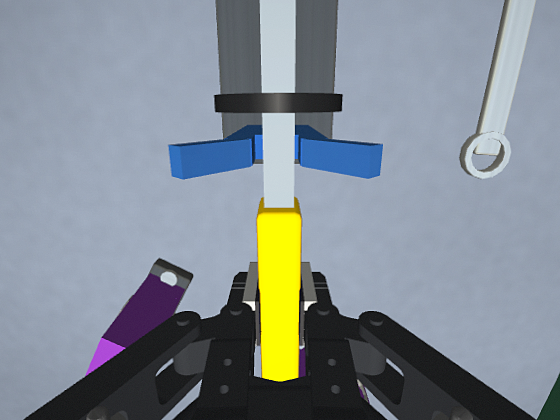

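Gripped: opening 16.9 mm, home TCP recorded as (0.6592, -0.1707, 0.0685) with direction 93.1°. Lifting the rod straight up.

```bash
python3 -m jog '[{"claw":255,"tx":0,"ty":0,"tz":-0.01,"ax":0,"ay":0,"az":0},{"claw":255,"tx":0,"ty":0,"tz":-0.025,"ax":0,"ay":0,"az":0},{"claw":255,"tx":0,"ty":0,"tz":-0.05,"ax":0,"ay":0,"az":0},{"claw":255,"tx":0,"ty":0,"tz":-0.075,"ax":0,"ay":0,"az":0},{"claw":255,"tx":0,"ty":0,"tz":-0.1,"ax":0,"ay":0,"az":0},{"claw":255,"tx":0,"ty":0,"tz":-0.12,"ax":0,"ay":0,"az":0},{"claw":255,"tx":0,"ty":0,"tz":-0.12,"ax":0,"ay":0,"az":0},{"claw":255,"tx":0,"ty":0,"tz":-0.12,"ax":0,"ay":0,"az":0}]' 100
cat > bar.py <<'E'
from h import *
def bar(im,W,p0,phi,lo=.02,hi=.3):
    # points on the bar's top: near the line from p0 along phi
    t=np.radians(phi);e=np.array([np.cos(t),np.sin(t)]);n=np.array([e[1],-e[0]])
    d=W[...,:2]-np.array(p0[:2]);a=d@e;b=d@n
    m=(a>.1)&(a<.32)&(abs(b)<.03)&(W[...,2]>p0[2]-.06)&(W[...,2]<p0[2]+.08)&(im.min(2)>90)
    if m.sum()<30: print('no bar',m.sum());return
    A,B,Z=a[m],b[m],W[...,2][m]
    hi=np.ones(len(A),bool)
    fz=np.polyfit(A,Z,1)
    for _ in range(5):
        e_=Z-np.polyval(fz,A);hi=abs(e_-np.median(e_))<.004;fz=np.polyfit(A[hi],Z[hi],1)
    fb=np.polyfit(A[hi],B[hi],1)
    print('bar n',hi.sum(),'lateral at 0 %.4f, yaw dev %.2f deg; top z at 0 %.4f at .3 %.4f slope deg %.2f, a max %.4f'%(fb[1],-np.degrees(fb[0]),fz[1],np.polyval(fz,.3),np.degrees(fz[0]),A[hi].max()))
E
python3 -c "
from h import *
from bar import *
st();s=observe();p=s['ee_pos']+np.array([0,0.001,.0165])
for n in('wrist','scene','top'):
    im,dp,W,c=grab(n);save(n[0]+'21',im);print(n);bar(im,W,p,93.1)
go(.4572,-.251,.19,91.0)"
```

```text
clock: 20.75
ee_pos: [0.6594, -0.1708, 0.1894]
eef_rot: [[-0.054, 0.999, 0.003], [0.999, 0.054, -0.002], [-0.002, 0.003, -1.0]]
ft_force: [-0.5, -0.2, -0.6]
grip_width: 0.0163
t20.75 p [ 0.6594 -0.1708  0.1894] phi 93.1 tilt [ 0.0032 -0.0018 -1.    ] F [-0.5 -0.2 -0.6] w 0.0163 q [-0.42  0.35  1.51 -0.    1.28 -0.47]
wrist
bar n 1948 lateral at 0 0.0030, yaw dev 1.77 deg; top z at 0 0.2104 at .3 0.2098 slope deg -0.12, a max 0.1178
scene
bar n 441 lateral at 0 -0.0023, yaw dev 0.05 deg; top z at 0 0.2088 at .3 0.2097 slope deg 0.16, a max 0.3158
top
bar n 311 lateral at 0 0.0013, yaw dev 0.74 deg; top z at 0 0.2103 at .3 0.2096 slope deg -0.14, a max 0.3148
t [-0.0701 -0.2045 -0.0042] a [-0.0032 -0.0014  0.0365] rows 5.2 0.3
```

View pics/w21.png

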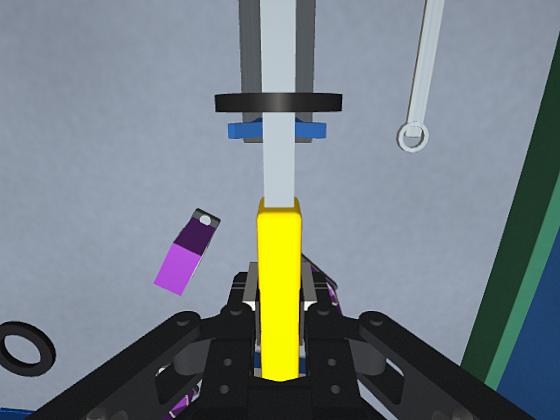

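View pics/s21.png

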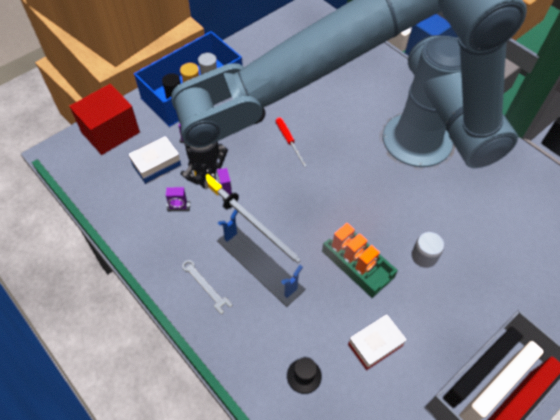

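The rod is level (slope within 0.2°) and in line with the tool. Moving to the run-in line of the stand.

```bash
python3 -m jog '[{"claw":255,"tx":-0.01,"ty":-0.03,"tz":0,"ax":0,"ay":0,"az":0.005},{"claw":255,"tx":-0.022,"ty":-0.065,"tz":0,"ax":0,"ay":0,"az":0.01},{"claw":255,"tx":-0.035,"ty":-0.1,"tz":0,"ax":0,"ay":0,"az":0.02},{"claw":255,"tx":-0.047,"ty":-0.135,"tz":0,"ax":0,"ay":0,"az":0.03},{"claw":255,"tx":-0.058,"ty":-0.17,"tz":0,"ax":0,"ay":0,"az":0.036},{"claw":255,"tx":-0.066,"ty":-0.195,"tz":0,"ax":0,"ay":0,"az":0.036},{"claw":255,"tx":-0.07,"ty":-0.2045,"tz":0,"ax":0,"ay":0,"az":0.036},{"claw":255,"tx":-0.07,"ty":-0.2045,"tz":0,"ax":0,"ay":0,"az":0.036},{"claw":255,"tx":-0.07,"ty":-0.2045,"tz":0,"ax":0,"ay":0,"az":0.036}]' 100
python3 -c "
from h import *
from bar import *
st();s=observe();p=s['ee_pos']+np.array([0,0.001,.0165])
for n in('scene','top'):
    im,dp,W,c=grab(n);save(n[0]+'22',im);print(n);bar(im,W,p,91);tops(im,W,.066,.1)
go(.4572,-.251,.040,91.0)"
```

```text
clock: 21.65
ee_pos: [0.4583, -0.2513, 0.1869]
eef_rot: [[-0.017, 1.0, -0.0], [1.0, 0.017, 0.001], [0.001, -0.0, -1.0]]
ft_force: [0.5, 0.1, -1.0]
grip_width: 0.0165
t21.65 p [ 0.4583 -0.2513  0.1869] phi 90.98 tilt [-1.e-04  8.e-04 -1.e+00] F [ 0.5  0.1 -1. ] w 0.0165 q [-0.72 -0.01  1.92  0.    1.23 -0.74]
scene
bar n 357 lateral at 0 -0.0003, yaw dev 0.27 deg; top z at 0 0.2103 at .3 0.2090 slope deg -0.25, a max 0.3150
bracket top c [449.8 118.2] dims [29.2 50.5] width dir deg -0.5 z 0.0924 px [335 224  19  17 184]
bracket top c [449.1 161.3] dims [49.1 30.6] width dir deg 2.2 z 0.0915 px [346 235  21  21 241]
bracket top c [449.9 205.7] dims [50.8 29.3] width dir deg 1.9 z 0.0916 px [358 246  21  22 266]
top
bar n 335 lateral at 0 0.0025, yaw dev 0.40 deg; top z at 0 0.2111 at .3 0.2111 slope deg -0.01, a max 0.3121
bracket top c [451.1 204.1] dims [47.8 30.3] width dir deg 1.7 z 0.094 px [190 237  12  18 170]
bracket top c [450.6 116.5] dims [26.9 46.8] width dir deg -0.4 z 0.0938 px [220 237  10  17 168]
bracket top c [449.  160.4] dims [46.2 27.5] width dir deg 0.3 z 0.0932 px [205 238  10  17 165]
t [ 0.     -0.002   0.1473] a [ 0.0002 -0.0003  0.0014] rows 3.5 0.0
```

View pics/t22.png

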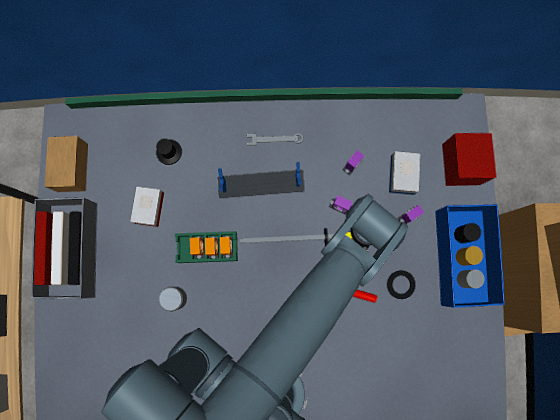

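The rod points at the holes with its tip about 35 mm short of them. Lowering to hole height.

```bash
python3 -m jog '[{"claw":255,"tx":0,"ty":-0.001,"tz":0.025,"ax":0,"ay":0,"az":0},{"claw":255,"tx":0,"ty":-0.0015,"tz":0.055,"ax":0,"ay":0,"az":0},{"claw":255,"tx":0,"ty":-0.0015,"tz":0.085,"ax":0,"ay":0,"az":0},{"claw":255,"tx":0,"ty":-0.0015,"tz":0.115,"ax":0,"ay":0,"az":0},{"claw":255,"tx":0,"ty":-0.0015,"tz":0.135,"ax":0,"ay":0,"az":0},{"claw":255,"tx":0,"ty":-0.0015,"tz":0.146,"ax":0,"ay":0,"az":0},{"claw":255,"tx":0,"ty":-0.0015,"tz":0.146,"ax":0,"ay":0,"az":0},{"claw":255,"tx":0,"ty":-0.0015,"tz":0.146,"ax":0,"ay":0,"az":0}]' 100
python3 -c "
from h import *
from bar import *
st();s=observe();p=s['ee_pos']+np.array([0,0.001,.0165])
for n in('scene','top'):
    im,dp,W,c=grab(n);save(n[0]+'23',im);print(n);bar(im,W,p,91);tops(im,W,.066,.1)
    if n=='scene': save('s23c',cv2.resize(im[150:310,220:420],None,fx=4,fy=3.75,interpolation=cv2.INTER_CUBIC))
go(.4532,-.013,.0405,91.0)"
```

```text
clock: 22.42
ee_pos: [0.4576, -0.2514, 0.0417]
eef_rot: [[-0.019, 1.0, 0.0], [1.0, 0.019, -0.0], [-0.0, 0.0, -1.0]]
ft_force: [0.2, -0.0, -0.8]
grip_width: 0.0168
t22.42 p [ 0.4576 -0.2514  0.0417] phi 91.08 tilt [ 2.e-04 -1.e-04 -1.e+00] F [ 0.2 -0.  -0.8] w 0.0168 q [-0.72  0.21  1.99  0.    0.94 -0.74]
scene
bar n 850 lateral at 0 0.0082, yaw dev 1.10 deg; top z at 0 0.0031 at .3 0.0017 slope deg -0.27, a max 0.3199
bracket top c [450.7 118.6] dims [49.7 27.4] width dir deg 0.7 z 0.092 px [335 224  19  17 183]
bracket top c [450.1 161.3] dims [51.2 29.9] width dir deg 1.8 z 0.092 px [346 235  21  22 238]
bracket top c [450.6 205.6] dims [50.8 29.3] width dir deg 1.4 z 0.0912 px [358 246  21  23 266]
top
bar n 797 lateral at 0 -0.0038, yaw dev -0.58 deg; top z at 0 0.0024 at .3 0.0034 slope deg 0.18, a max 0.3199
bracket top c [451.5 204.5] dims [48.5 29.3] width dir deg 2.2 z 0.0938 px [190 237  12  18 167]
bracket top c [450.6 116.7] dims [27.1 46.8] width dir deg -0.9 z 0.0937 px [220 237  10  17 166]
bracket top c [448.9 160.7] dims [27.9 46.5] width dir deg -0.4 z 0.0935 px [205 238  10  17 168]
t [ 0.2394 -0.0007  0.0022] a [0.0027 0.0024 0.0011] rows 5.7 0.0
```

View pics/s23c.png

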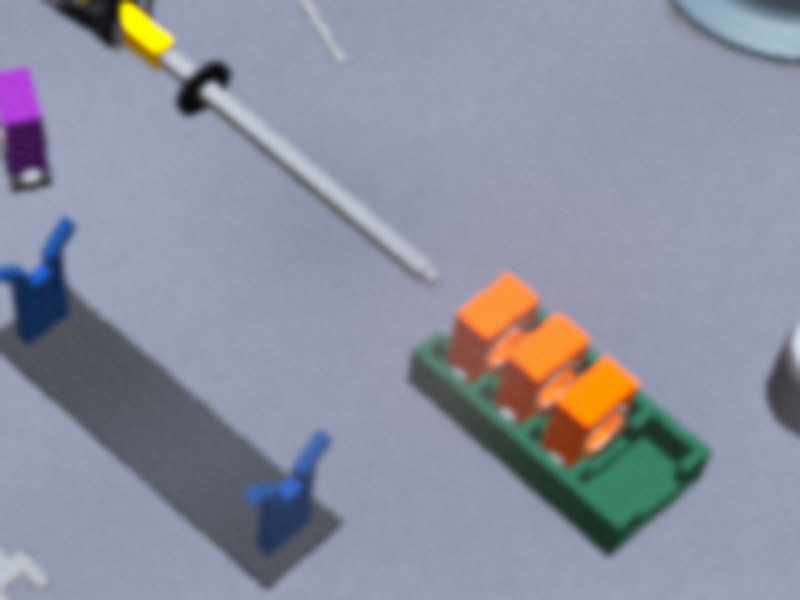

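The picture shows the tip in front of the first bracket at crop (435,275), on the line of the holes. Threading slowly.

```bash
python3 -m jog '[{"claw":255,"tx":0.012,"ty":0,"tz":0.001,"ax":0,"ay":0,"az":0},{"claw":255,"tx":0.025,"ty":0,"tz":0.001,"ax":0,"ay":0,"az":0},{"claw":255,"tx":0.038,"ty":0,"tz":0.001,"ax":0,"ay":0,"az":0},{"claw":255,"tx":0.05,"ty":0,"tz":0.001,"ax":0,"ay":0,"az":0},{"claw":255,"tx":0.065,"ty":0,"tz":0.001,"ax":0,"ay":0,"az":0},{"claw":255,"tx":0.07,"ty":0,"tz":0.001,"ax":0,"ay":0,"az":0},{"claw":255,"tx":0.07,"ty":0,"tz":0.001,"ax":0,"ay":0,"az":0}]' 100
python3 -c "
from h import *
st();im,dp,W,c=grab('scene');save('s24c',cv2.resize(im[150:310,220:420],None,fx=4,fy=3.75,interpolation=cv2.INTER_CUBIC));tops(im,W,.066,.1)"
```

```text
clock: 23.1
ee_pos: [0.4553, -0.1796, 0.0404]
eef_rot: [[-0.02, 1.0, -0.0], [1.0, 0.02, 0.0], [0.0, -0.0, -1.0]]
ft_force: [0.6, -0.3, -0.2]
grip_width: 0.0166
t23.10 p [ 0.4553 -0.1796  0.0404] phi 91.16 tilt [-4.e-04  2.e-04 -1.e+00] F [ 0.6 -0.3 -0.2] w 0.0166 q [-0.61  0.15  2.07 -0.    0.93 -0.63]
bracket top c [450.4 119.3] dims [50.7 27.2] width dir deg 2.8 z 0.0921 px [335 224  19  17 178]
bracket top c [448.7 161.2] dims [50.5 30.5] width dir deg 0.6 z 0.0918 px [346 235  21  21 241]
bracket top c [450.  205.2] dims [51.5 30.2] width dir deg 4.3 z 0.0912 px [358 246  21  22 264]
```

View pics/s24c.png

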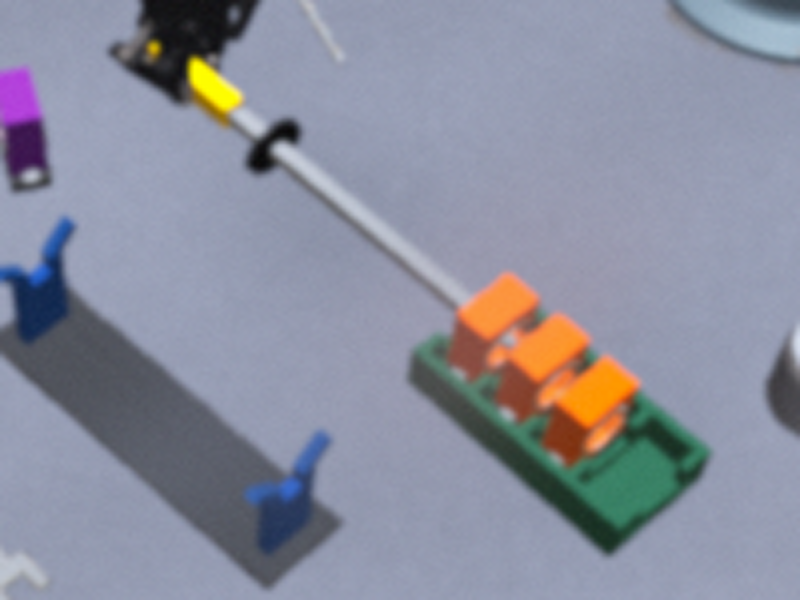

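The rod is through the first bracket with no force and nothing moved. Continuing.

```bash
python3 -m jog '[{"claw":255,"tx":0.012,"ty":0.0005,"tz":0,"ax":0,"ay":0,"az":0.001},{"claw":255,"tx":0.026,"ty":0.0005,"tz":0,"ax":0,"ay":0,"az":0.001},{"claw":255,"tx":0.04,"ty":0.0005,"tz":0,"ax":0,"ay":0,"az":0.001},{"claw":255,"tx":0.054,"ty":0.0005,"tz":0,"ax":0,"ay":0,"az":0.001},{"claw":255,"tx":0.068,"ty":0.0005,"tz":0,"ax":0,"ay":0,"az":0.001},{"claw":255,"tx":0.082,"ty":0.0005,"tz":0,"ax":0,"ay":0,"az":0.001},{"claw":255,"tx":0.09,"ty":0.0005,"tz":0,"ax":0,"ay":0,"az":0.001},{"claw":255,"tx":0.09,"ty":0.0005,"tz":0,"ax":0,"ay":0,"az":0.001}]' 100
python3 -c "
from h import *
st();im,dp,W,c=grab('scene');save('s25c',cv2.resize(im[150:310,220:420],None,fx=4,fy=3.75,interpolation=cv2.INTER_CUBIC));tops(im,W,.066,.1)"
```

```text
clock: 23.82
ee_pos: [0.4539, -0.0897, 0.0402]
eef_rot: [[-0.019, 1.0, -0.001], [1.0, 0.019, 0.0], [0.0, -0.001, -1.0]]
ft_force: [-0.0, -0.0, -0.7]
grip_width: 0.0168
t23.82 p [ 0.4539 -0.0897  0.0402] phi 91.09 tilt [-8.e-04  4.e-04 -1.e+00] F [-0.  -0.  -0.7] w 0.0168 q [-0.44  0.09  2.13  0.    0.92 -0.46]
bracket top c [450.2 119.5] dims [27.  49.7] width dir deg -1.6 z 0.0925 px [335 224  19  17 182]
bracket top c [448.2 161.3] dims [49.4 30.7] width dir deg 0.1 z 0.0924 px [347 235  20  21 230]
bracket top c [450.4 205.7] dims [50.4 30.5] width dir deg 2.0 z 0.0915 px [358 246  21  22 261]
```

View pics/s25c.png

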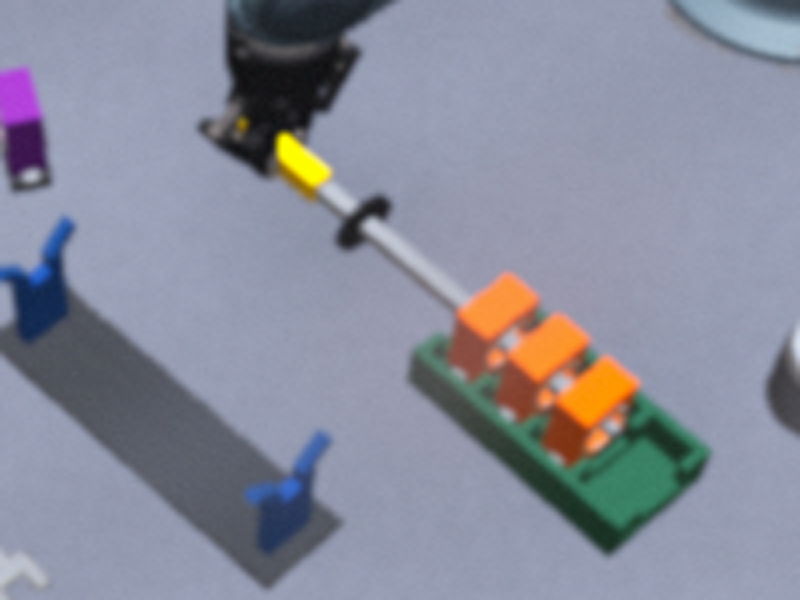

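Through all three, with the tip visible in the last hole. Pushing on until the collar is just short of the stand.

```bash
python3 -m jog '[{"claw":255,"tx":0.012,"ty":0,"tz":0,"ax":0,"ay":0,"az":0},{"claw":255,"tx":0.026,"ty":0,"tz":0,"ax":0,"ay":0,"az":0},{"claw":255,"tx":0.04,"ty":0,"tz":0,"ax":0,"ay":0,"az":0},{"claw":255,"tx":0.054,"ty":0,"tz":0,"ax":0,"ay":0,"az":0},{"claw":255,"tx":0.066,"ty":0,"tz":0,"ax":0,"ay":0,"az":0},{"claw":255,"tx":0.074,"ty":0,"tz":0,"ax":0,"ay":0,"az":0},{"claw":255,"tx":0.074,"ty":0,"tz":0,"ax":0,"ay":0,"az":0},{"claw":255,"tx":0.074,"ty":0,"tz":0,"ax":0,"ay":0,"az":0}]' 100
python3 -c "
from h import *
st();im,dp,W,c=grab('scene');save('s26c',cv2.resize(im[150:310,220:420],None,fx=4,fy=3.75,interpolation=cv2.INTER_CUBIC));tops(im,W,.066,.1);im,dp,W,c=grab('wrist');save('w26',im)"
```

```text
clock: 24.53
ee_pos: [0.4533, -0.0175, 0.0406]
eef_rot: [[-0.018, 1.0, 0.0], [1.0, 0.018, -0.0], [-0.0, 0.0, -1.0]]
ft_force: [0.2, 0.0, -1.3]
grip_width: 0.0163
t24.53 p [ 0.4533 -0.0175  0.0406] phi 91.0 tilt [ 3.e-04 -4.e-04 -1.e+00] F [ 0.2  0.  -1.3] w 0.0163 q [-0.29  0.07  2.16 -0.    0.92 -0.31]
bracket top c [449.8 119. ] dims [50.5 26.4] width dir deg 1.4 z 0.0922 px [335 224  19  17 186]
bracket top c [449.7 160.6] dims [51.2 31.1] width dir deg 1.7 z 0.0918 px [347 235  20  21 234]
bracket top c [450.2 205.5] dims [50.8 29.1] width dir deg 2.6 z 0.0916 px [358 246  21  22 256]
```

View pics/s26c.png

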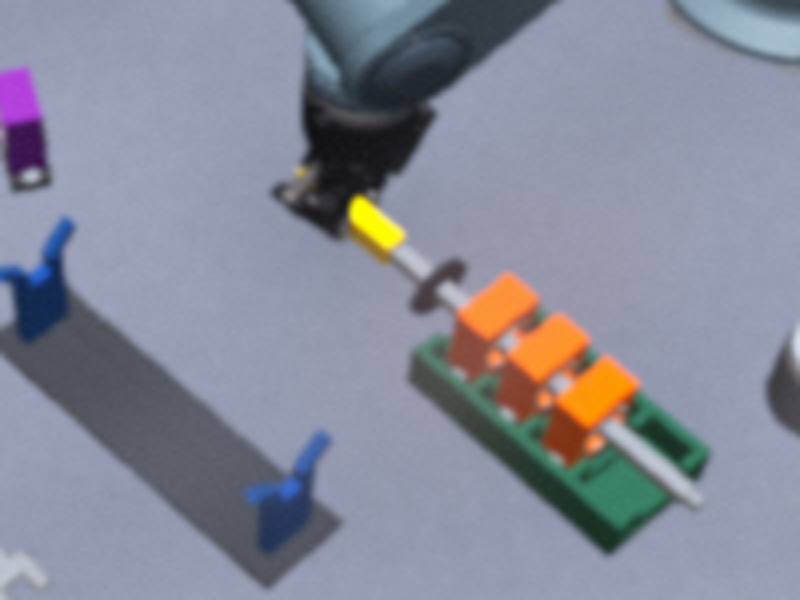

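View pics/w26.png

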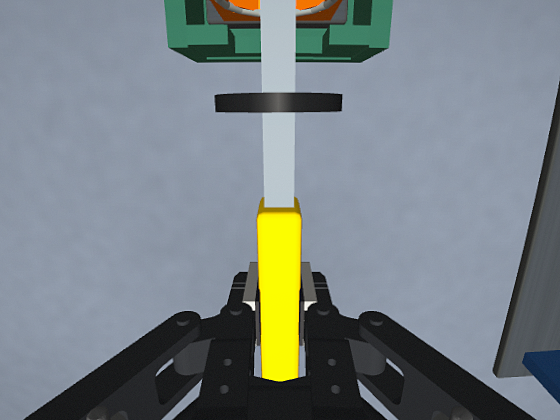

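The rod runs through all three, the tip sticks out at crop (695,497), and the collar is clear of the stand. Lifting slowly at 120 N.

```bash
python3 -m jog '[{"claw":255,"tx":0,"ty":0,"tz":0,"ax":0,"ay":0,"az":0},{"claw":255,"tx":0,"ty":0,"tz":-0.005,"ax":0,"ay":0,"az":0},{"claw":255,"tx":0,"ty":0,"tz":-0.01,"ax":0,"ay":0,"az":0},{"claw":255,"tx":0,"ty":0,"tz":-0.015,"ax":0,"ay":0,"az":0},{"claw":255,"tx":0,"ty":0,"tz":-0.02,"ax":0,"ay":0,"az":0},{"claw":255,"tx":0,"ty":0,"tz":-0.026,"ax":0,"ay":0,"az":0},{"claw":255,"tx":0,"ty":0,"tz":-0.034,"ax":0,"ay":0,"az":0},{"claw":255,"tx":0,"ty":0,"tz":-0.042,"ax":0,"ay":0,"az":0},{"claw":255,"tx":0,"ty":0,"tz":-0.05,"ax":0,"ay":0,"az":0},{"claw":255,"tx":0,"ty":0,"tz":-0.06,"ax":0,"ay":0,"az":0},{"claw":255,"tx":0,"ty":0,"tz":-0.07,"ax":0,"ay":0,"az":0},{"claw":255,"tx":0,"ty":0,"tz":-0.08,"ax":0,"ay":0,"az":0},{"claw":255,"tx":0,"ty":0,"tz":-0.08,"ax":0,"ay":0,"az":0}]' 120
cat > br.py <<'E'
from h import *
import sys
st();im,dp,W,c=grab('scene');save('s'+sys.argv[1],cv2.resize(im[150:310,180:420],None,fx=10/3,fy=3.5,interpolation=cv2.INTER_CUBIC));tops(im,W,.066,.4)
im,dp,W,c=grab('wrist');save('w'+sys.argv[1],im)
E
python3 br.py 27
```

```text
clock: 25.72
ee_pos: [0.4549, -0.0179, 0.1233]
eef_rot: [[-0.017, 1.0, 0.005], [1.0, 0.017, -0.002], [-0.002, 0.005, -1.0]]
ft_force: [0.9, -0.5, -1.4]
grip_width: 0.016
t25.72 p [ 0.4549 -0.0179  0.1233] phi 90.98 tilt [ 0.0048 -0.0016 -1.    ] F [ 0.9 -0.5 -1.4] w 0.016 q [-0.29 -0.09  2.13 -0.    1.1  -0.31]
bracket top c [450.9 119.2] dims [48.6 26.7] width dir deg 0.8 z 0.163 px [337 210  20  18 200]
bracket top c [450.2 150.7] dims [50.7 51.3] width dir deg -88.9 z 0.1615 px [345 221  26  29 269]
bracket top c [454.5 196.3] dims [51.  53.2] width dir deg -79.2 z 0.1583 px [357 232  27  31 389]
```

View pics/s27.png

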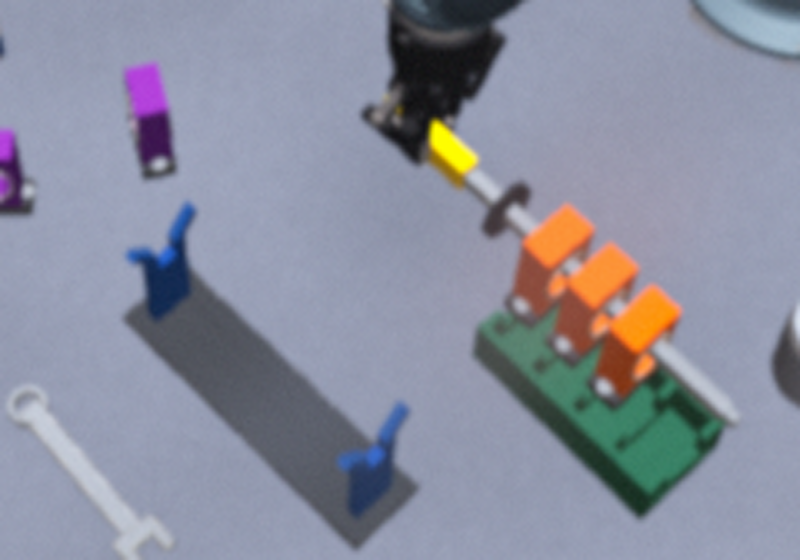

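All three hang on the rod, clear of the stand. I'll raise further, then measure any sag.

```bash
python3 -m jog '[{"claw":255,"tx":0,"ty":0,"tz":-0.008,"ax":0,"ay":0,"az":0},{"claw":255,"tx":0,"ty":0,"tz":-0.02,"ax":0,"ay":0,"az":0},{"claw":255,"tx":0,"ty":0,"tz":-0.034,"ax":0,"ay":0,"az":0},{"claw":255,"tx":0,"ty":0,"tz":-0.048,"ax":0,"ay":0,"az":0},{"claw":255,"tx":0,"ty":0,"tz":-0.062,"ax":0,"ay":0,"az":0},{"claw":255,"tx":0,"ty":0,"tz":-0.074,"ax":0,"ay":0,"az":0},{"claw":255,"tx":0,"ty":0,"tz":-0.08,"ax":0,"ay":0,"az":0},{"claw":255,"tx":0,"ty":0,"tz":-0.08,"ax":0,"ay":0,"az":0},{"claw":255,"tx":0,"ty":0,"tz":-0.08,"ax":0,"ay":0,"az":0}]' 120
cat > bar2.py <<'E'
from h import *
def bar2(im,W,p,phi):
    t=np.radians(phi);e=np.array([np.cos(t),np.sin(t)]);n=np.array([e[1],-e[0]])
    d=W[...,:2]-np.array(p[:2]);a=d@e;b=d@n;z=W[...,2]
    hsv=cv2.cvtColor(im,cv2.COLOR_RGB2HSV)
    for lo,hi in((-.05,.05),(.09,.118),(.24,.318)):
        m=(a>lo)&(a<hi)&(abs(b)<.016)&(abs(z-p[2])<.03)
        if lo>0: m&=hsv[...,1]<70
        if m.sum()<5: print(lo,'few');continue
        zz=z[m];k=zz>np.percentile(zz,60)-.004
        print('a %.3f..%.3f top z %.4f b %.4f n%d amax %.4f'%(lo,hi,np.median(zz[k]),np.median(b[m][k]),k.sum(),a[m].max()))
E
python3 -c "
from bar2 import *
st();s=observe();p=s['ee_pos']+np.array([0,0.001,.0165])
for n in('scene','top'):
    im,dp,W,c=grab(n);print(n);bar2(im,W,p,91);tops(im,W,.066,.4);save(n[0]+'28',im)
go(.6592,-.1707,.2,93.1)"
```

```text
clock: 26.57
ee_pos: [0.4529, -0.0175, 0.2002]
eef_rot: [[-0.017, 1.0, -0.0], [1.0, 0.017, -0.0], [-0.0, -0.0, -1.0]]
ft_force: [-0.6, -0.6, -1.9]
grip_width: 0.0161
t26.57 p [ 0.4529 -0.0175  0.2002] phi 90.98 tilt [-4.e-04 -2.e-04 -1.e+00] F [-0.6 -0.6 -1.9] w 0.0161 q [-0.29 -0.2   2.07 -0.    1.27 -0.31]
scene
a -0.050..0.050 top z 0.2307 b -0.0008 n147 amax 0.0488
a 0.090..0.118 top z 0.2219 b -0.0000 n47 amax 0.1133
a 0.240..0.318 top z 0.2214 b -0.0007 n173 amax 0.3143
bracket top c [449.9 119. ] dims [48.7 29.2] width dir deg 1.2 z 0.2398 px [341 192  21  18 218]
bracket top c [449.7 150.3] dims [49.5 54. ] width dir deg -85.6 z 0.2393 px [349 203  27  19 251]
bracket top c [451.  195.1] dims [50.6 51.9] width dir deg -86.9 z 0.2369 px [363 215  27  32 410]
top
-0.05 few
a 0.090..0.118 top z 0.2241 b 0.0012 n37 amax 0.1172
a 0.240..0.318 top z 0.2225 b -0.0002 n117 amax 0.3157
bracket top c [449.8 204.7] dims [46.8 27.4] width dir deg 1.3 z 0.24 px [179 233  15  19 206]
bracket top c [448.5 160.9] dims [27.3 47.3] width dir deg -0.3 z 0.241 px [196 233  11  20 210]
bracket top c [450.1 116.8] dims [46.7 27.5] width dir deg 0.5 z 0.241 px [213 232  12  20 215]
t [-0.1569  0.2041 -0.001 ] a [-0.0019 -0.0004 -0.0371] rows 6.2 0.3
```

View pics/s28.png

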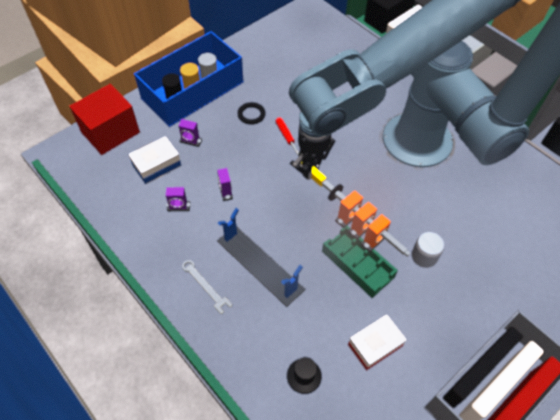

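No sag (level within about 1 mm over 0.2 m). Moving over the cradle smoothly.

```bash
python3 -m jog '[{"claw":255,"tx":-0.004,"ty":0.006,"tz":0,"ax":0,"ay":0,"az":-0.001},{"claw":255,"tx":-0.011,"ty":0.015,"tz":0,"ax":0,"ay":0,"az":-0.003},{"claw":255,"tx":-0.022,"ty":0.028,"tz":0,"ax":0,"ay":0,"az":-0.005},{"claw":255,"tx":-0.034,"ty":0.044,"tz":0,"ax":0,"ay":0,"az":-0.008},{"claw":255,"tx":-0.046,"ty":0.06,"tz":0,"ax":0,"ay":0,"az":-0.011},{"claw":255,"tx":-0.058,"ty":0.076,"tz":0,"ax":0,"ay":0,"az":-0.014},{"claw":255,"tx":-0.07,"ty":0.092,"tz":0,"ax":0,"ay":0,"az":-0.017},{"claw":255,"tx":-0.082,"ty":0.108,"tz":0,"ax":0,"ay":0,"az":-0.02},{"claw":255,"tx":-0.094,"ty":0.124,"tz":0,"ax":0,"ay":0,"az":-0.023},{"claw":255,"tx":-0.107,"ty":0.14,"tz":0,"ax":0,"ay":0,"az":-0.026},{"claw":255,"tx":-0.119,"ty":0.156,"tz":0,"ax":0,"ay":0,"az":-0.029},{"claw":255,"tx":-0.132,"ty":0.172,"tz":0,"ax":0,"ay":0,"az":-0.032},{"claw":255,"tx":-0.143,"ty":0.186,"tz":0,"ax":0,"ay":0,"az":-0.034},{"claw":255,"tx":-0.15,"ty":0.196,"tz":0,"ax":0,"ay":0,"az":-0.036},{"claw":255,"tx":-0.155,"ty":0.202,"tz":0,"ax":0,"ay":0,"az":-0.037},{"claw":255,"tx":-0.157,"ty":0.204,"tz":0,"ax":0,"ay":0,"az":-0.037},{"claw":255,"tx":-0.157,"ty":0.204,"tz":0,"ax":0,"ay":0,"az":-0.037},{"claw":255,"tx":-0.157,"ty":0.204,"tz":0,"ax":0,"ay":0,"az":-0.037},{"claw":255,"tx":-0.157,"ty":0.204,"tz":0,"ax":0,"ay":0,"az":-0.037},{"claw":255,"tx":-0.157,"ty":0.204,"tz":0,"ax":0,"ay":0,"az":-0.037}]' 120
python3 -c "
from bar2 import *
st();s=observe();p=s['ee_pos']+np.array([0,0.001,.0165])
for n in('scene','top'):
    im,dp,W,c=grab(n);print(n);bar2(im,W,p,93.1);tops(im,W,.066,.4);save(n[0]+'29',im)
go(.6592,-.1707,.15,93.1)"
```

```text
clock: 28.33
ee_pos: [0.6594, -0.1705, 0.2007]
eef_rot: [[-0.054, 0.999, -0.0], [0.999, 0.054, -0.0], [-0.0, -0.0, -1.0]]
ft_force: [0.3, -1.6, -2.5]
grip_width: 0.0161
t28.33 p [ 0.6594 -0.1705  0.2007] phi 93.12 tilt [-0.e+00 -1.e-04 -1.e+00] F [ 0.3 -1.6 -2.5] w 0.0161 q [-0.42  0.34  1.5  -0.    1.3  -0.47]
scene
a -0.050..0.050 top z 0.2319 b -0.0027 n166 amax 0.0497
a 0.090..0.118 top z 0.2235 b -0.0009 n35 amax 0.1115
a 0.240..0.318 top z 0.2215 b -0.0011 n171 amax 0.3143
bracket top c [648.4   9.6] dims [ 51.  117.9] width dir deg -87.8 z 0.2381 px [ 233  197   48   55 1186]
top
a -0.050..0.050 top z 0.2339 b -0.0072 n6 amax -0.0354
a 0.090..0.118 top z 0.2242 b 0.0010 n49 amax 0.1179
a 0.240..0.318 top z 0.2233 b -0.0015 n103 amax 0.3141
bracket top c [651.3 -36.4] dims [46.6 27.2] width dir deg 3.8 z 0.242 px [270 155  12  23 193]
bracket top c [648.1  51.2] dims [47.1 27.6] width dir deg 4.5 z 0.2409 px [237 157  12  23 203]
bracket top c [648.5   7.4] dims [47.4 28.1] width dir deg 1.6 z 0.2422 px [253 157  12  19 191]
t [-0.     -0.0004  0.0508] a [0.0003 0.0002 0.0002] rows 1.2 0.0
```

View pics/s29.png

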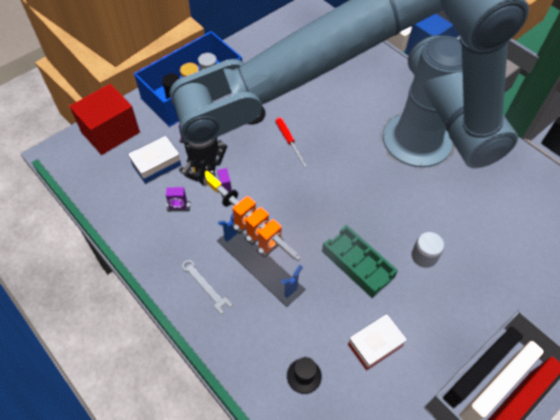

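View pics/t29.png

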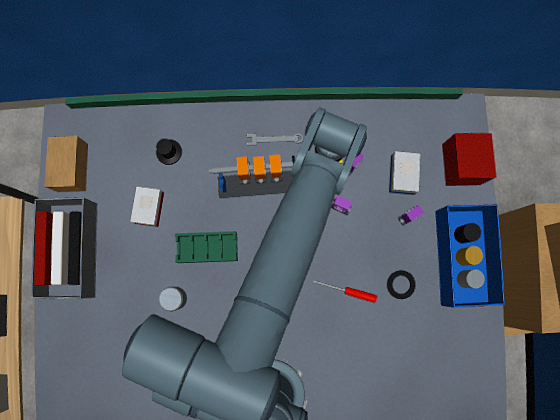

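The rod is back over its home pose with three brackets between the post positions. Lowering.

```bash
python3 -m jog '[{"claw":255,"tx":0,"ty":0,"tz":0.006,"ax":0,"ay":0,"az":0},{"claw":255,"tx":0,"ty":0,"tz":0.014,"ax":0,"ay":0,"az":0},{"claw":255,"tx":0,"ty":0,"tz":0.024,"ax":0,"ay":0,"az":0},{"claw":255,"tx":0,"ty":0,"tz":0.034,"ax":0,"ay":0,"az":0},{"claw":255,"tx":0,"ty":0,"tz":0.044,"ax":0,"ay":0,"az":0},{"claw":255,"tx":0,"ty":0,"tz":0.054,"ax":0,"ay":0,"az":0},{"claw":255,"tx":0,"ty":0,"tz":0.064,"ax":0,"ay":0,"az":0},{"claw":255,"tx":0,"ty":0,"tz":0.074,"ax":0,"ay":0,"az":0},{"claw":255,"tx":0,"ty":0,"tz":0.084,"ax":0,"ay":0,"az":0},{"claw":255,"tx":0,"ty":0,"tz":0.094,"ax":0,"ay":0,"az":0},{"claw":255,"tx":0,"ty":0,"tz":0.102,"ax":0,"ay":0,"az":0},{"claw":255,"tx":0,"ty":0,"tz":0.108,"ax":0,"ay":0,"az":0},{"claw":255,"tx":0,"ty":0,"tz":0.11,"ax":0,"ay":0,"az":0},{"claw":255,"tx":0,"ty":0,"tz":0.11,"ax":0,"ay":0,"az":0}]' 120
python3 -c "
from h import *
st();im,dp,W,c=grab('scene');save('s30',cv2.resize(im[160:310,180:340],None,fx=4,fy=4,interpolation=cv2.INTER_CUBIC));im,dp,W,c=grab('wrist');save('w30',im)
go(.6592,-.1707,.0685,93.1)"
```

```text
clock: 29.6
ee_pos: [0.6596, -0.1709, 0.0899]
eef_rot: [[-0.054, 0.999, -0.001], [0.999, 0.054, 0.0], [0.0, -0.001, -1.0]]
ft_force: [-0.6, 0.1, -2.8]
grip_width: 0.0162
t29.60 p [ 0.6596 -0.1709  0.0899] phi 93.09 tilt [-7.e-04  2.e-04 -1.e+00] F [-0.6  0.1 -2.8] w 0.0162 q [-0.42  0.46  1.55 -0.    1.13 -0.47]
t [ 0.0006 -0.001   0.0226] a [ 0.0011  0.0006 -0.0001] rows 0.5 0.0
```

View pics/s30.png

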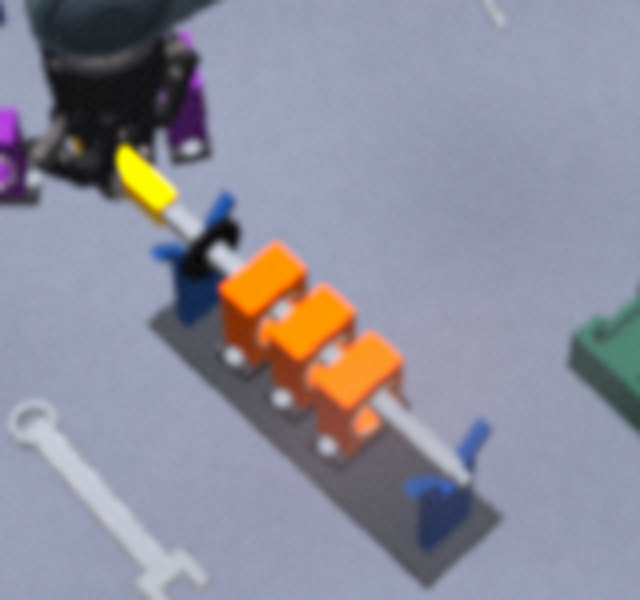

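View pics/w30.png

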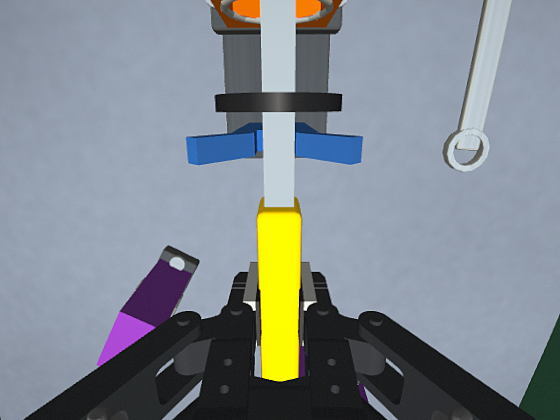

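Both ends are within the flared cheeks, and the bar is centred on the near notch at (279,145). Settling it down.

```bash
python3 -m jog '[{"claw":255,"tx":0,"ty":0,"tz":0.005,"ax":0,"ay":0,"az":0},{"claw":255,"tx":0,"ty":0,"tz":0.01,"ax":0,"ay":0,"az":0},{"claw":255,"tx":0,"ty":0,"tz":0.015,"ax":0,"ay":0,"az":0},{"claw":255,"tx":0,"ty":0,"tz":0.019,"ax":0,"ay":0,"az":0},{"claw":255,"tx":0,"ty":0,"tz":0.021,"ax":0,"ay":0,"az":0},{"claw":255,"tx":0,"ty":0,"tz":0.021,"ax":0,"ay":0,"az":0},{"claw":255,"tx":0,"ty":0,"tz":0.021,"ax":0,"ay":0,"az":0}]' 120
python3 -c "
from bar2 import *
st();s=observe();p=s['ee_pos']+np.array([0,0.001,.0165])
im,dp,W,c=grab('scene');bar2(im,W,p,93.1);save('s31',cv2.resize(im[160:310,180:340],None,fx=4,fy=4,interpolation=cv2.INTER_CUBIC))"
```

```text
clock: 30.28
ee_pos: [0.6599, -0.171, 0.0696]
eef_rot: [[-0.054, 0.999, 0.0], [0.999, 0.054, -0.0], [-0.0, 0.0, -1.0]]
ft_force: [-0.5, 1.3, -2.9]
grip_width: 0.0164
t30.28 p [ 0.6599 -0.171   0.0696] phi 93.1 tilt [ 2.e-04 -1.e-04 -1.e+00] F [-0.5  1.3 -2.9] w 0.0164 q [-0.42  0.49  1.56 -0.    1.09 -0.47]
a -0.050..0.050 top z 0.1006 b -0.0020 n135 amax 0.0496
a 0.090..0.118 top z 0.0935 b -0.0008 n33 amax 0.1113
a 0.240..0.318 top z 0.0913 b -0.0028 n140 amax 0.3149
```

View pics/s31.png

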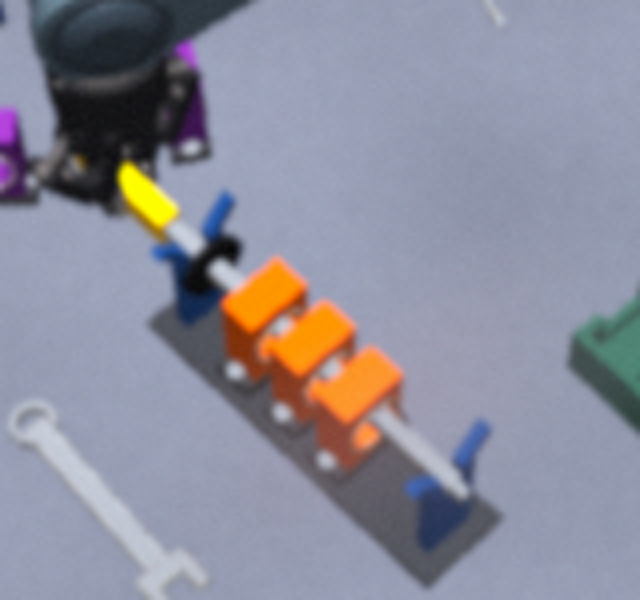

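About 1 mm to go; I'll touch down gently.

```bash
python3 -m jog '[{"claw":255,"tx":0,"ty":0,"tz":0.0005,"ax":0,"ay":0,"az":0},{"claw":255,"tx":0,"ty":0,"tz":0.001,"ax":0,"ay":0,"az":0},{"claw":255,"tx":0,"ty":0,"tz":0.0015,"ax":0,"ay":0,"az":0},{"claw":255,"tx":0,"ty":0,"tz":0.0015,"ax":0,"ay":0,"az":0}]' 120
```

```text
clock: 30.67
ee_pos: [0.66, -0.171, 0.0689]
eef_rot: [[-0.054, 0.999, 0.0], [0.999, 0.054, -0.0], [-0.0, 0.0, -1.0]]
ft_force: [-1.9, 1.6, 3.2]
grip_width: 0.0162
```

The force changed sign, so the rod bears on the posts. Releasing, then withdrawing straight up.

```bash
python3 -m jog '[{"claw":190,"tx":0,"ty":0,"tz":0,"ax":0,"ay":0,"az":0},{"claw":170,"tx":0,"ty":0,"tz":0,"ax":0,"ay":0,"az":0},{"claw":120,"tx":0,"ty":0,"tz":0,"ax":0,"ay":0,"az":0},{"claw":60,"tx":0,"ty":0,"tz":0,"ax":0,"ay":0,"az":0},{"claw":0,"tx":0,"ty":0,"tz":0,"ax":0,"ay":0,"az":0},{"claw":0,"tx":0,"ty":0,"tz":0,"ax":0,"ay":0,"az":0},{"claw":0,"tx":0,"ty":0,"tz":0,"ax":0,"ay":0,"az":0},{"claw":0,"tx":0,"ty":0,"tz":-0.01,"ax":0,"ay":0,"az":0},{"claw":0,"tx":0,"ty":0,"tz":-0.03,"ax":0,"ay":0,"az":0},{"claw":0,"tx":0,"ty":0,"tz":-0.06,"ax":0,"ay":0,"az":0},{"claw":0,"tx":0,"ty":0,"tz":-0.1,"ax":0,"ay":0,"az":0},{"claw":0,"tx":0,"ty":0,"tz":-0.14,"ax":0,"ay":0,"az":0},{"claw":0,"tx":-0.03,"ty":0,"tz":-0.17,"ax":0,"ay":0,"az":0},{"claw":0,"tx":-0.07,"ty":0,"tz":-0.18,"ax":0,"ay":0,"az":0},{"claw":0,"tx":-0.1,"ty":0,"tz":-0.18,"ax":0,"ay":0,"az":0},{"claw":0,"tx":-0.1,"ty":0,"tz":-0.18,"ax":0,"ay":0,"az":0},{"claw":0,"tx":-0.1,"ty":0,"tz":-0.18,"ax":0,"ay":0,"az":0},{"claw":0,"tx":-0.1,"ty":0,"tz":-0.18,"ax":0,"ay":0,"az":0}]' 40
python3 - <<'E'
from bar2 import *
from rod import rod
st();z=np.load('pics/scene0.npz');print('start');rod(z['im'],z['W'])
p=np.array([.6585,-.1697,.085])
for n in('wrist','scene','top'):
    im,dp,W,c=grab(n);print(n);rod(im,W);bar2(im,W,p,93.1);tops(im,W,.066,.13);save(n[0]+'32',im)
    if n=='scene': save('s32c',cv2.resize(im[110:310,140:340],None,fx=3,fy=3,interpolation=cv2.INTER_CUBIC))
E
```

```text
clock: 32.17
ee_pos: [0.6649, -0.2703, 0.2479]
eef_rot: [[-0.054, 0.999, -0.0], [0.999, 0.054, 0.001], [0.001, -0.0, -1.0]]
ft_force: [-0.2, 0.4, -0.5]
grip_width: 0.0852
t32.17 p [ 0.6649 -0.2703  0.2479] phi 93.09 tilt [-4.e-04  7.e-04 -1.e+00] F [-0.2  0.4 -0.5] w 0.0852 q [-0.54  0.39  1.35  0.    1.4  -0.6 ]
start
grip [ 657.1 -168.7] [18.4 89. ] 2.87 z 0.1 190
bar x at y=-.169: 0.6580, phi 93.31, z 0.0913 n 400 ymax 0.1386
wrist
grip [ 660.3 -170.6] [16.5 87.6] 3.46 z 0.0977 2049
a -0.050..0.050 top z 0.0977 b 0.0020 n2207 amax 0.0496
0.09 few
0.24 few
scene
grip [ 659.4 -168.9] [18.3 87.8] 2.93 z 0.0995 187
bar x at y=-.169: 0.6594, phi 93.44, z 0.0911 n 182 ymax 0.1390
a -0.050..0.050 top z 0.0998 b 0.0017 n190 amax 0.0487
a 0.090..0.118 top z 0.0911 b 0.0003 n35 amax 0.1120
a 0.240..0.318 top z 0.0912 b -0.0007 n137 amax 0.3144
bracket top c [651.8 -35.6] dims [48.5 33.6] width dir deg 2.8 z 0.1081 px [235 225  21  25 276]
bracket top c [649.4   1.9] dims [53.2 48.4] width dir deg 14.5 z 0.1087 px [247 236  21  25 277]
bracket top c [646.9  43.3] dims [52.  46.8] width dir deg 2.9 z 0.1088 px [259 248  21  21 242]
top
grip [ 661.2 -166.9] [16.7 80.2] 4.22 z 0.1004 146
bar x at y=-.169: 0.6617, phi 93.54, z 0.0933 n 163 ymax 0.1384
a -0.050..0.050 top z 0.1008 b 0.0029 n144 amax 0.0489
a 0.090..0.118 top z 0.0940 b 0.0029 n33 amax 0.1175
a 0.240..0.318 top z 0.0937 b 0.0017 n92 amax 0.3125
bracket top c [652.2 -37. ] dims [47.  26.9] width dir deg 3.7 z 0.111 px [271 167  11  17 158]
bracket top c [648.5  51.5] dims [47.5 29.3] width dir deg 4.5 z 0.1105 px [241 169  11  17 164]
bracket top c [649.3   7. ] dims [47.5 28.2] width dir deg 3.5 z 0.1109 px [256 168  11  18 160]
```

View pics/s32c.png

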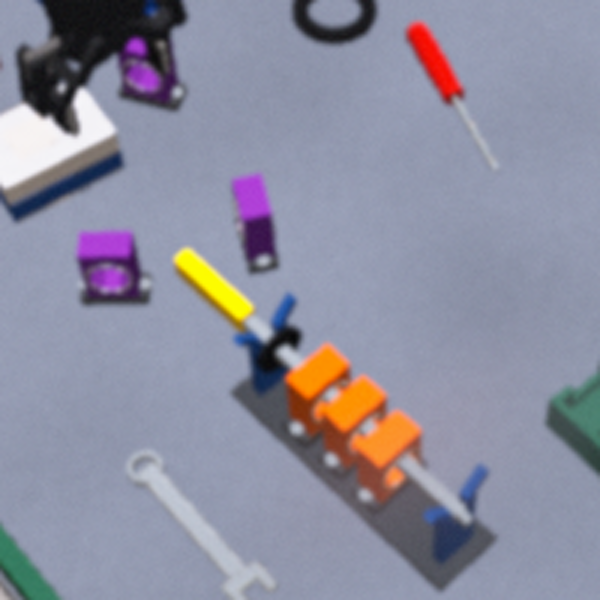

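View pics/w32.png

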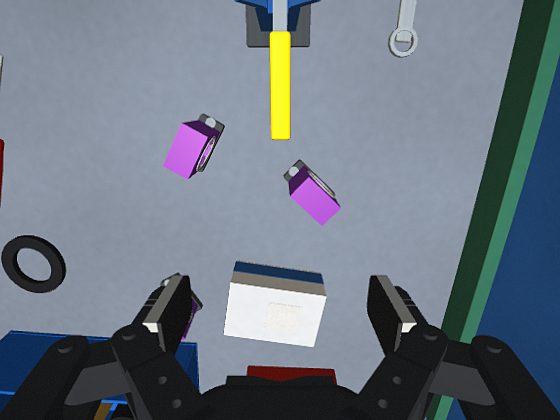

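The rod is home: grip within about 2 mm of where it started, at the same height, angle within 0.3°. The brackets hang with tops at 0.109, so their holes are at about 0.073. I'll let it settle, check once more and hand in.

```bash
python3 -m jog '[{"claw":0,"tx":0,"ty":0,"tz":-0.01,"ax":0,"ay":0,"az":0},{"claw":0,"tx":0,"ty":0,"tz":-0.01,"ax":0,"ay":0,"az":0},{"claw":0,"tx":0,"ty":0,"tz":-0.01,"ax":0,"ay":0,"az":0},{"claw":0,"tx":0,"ty":0,"tz":-0.01,"ax":0,"ay":0,"az":0},{"claw":0,"tx":0,"ty":0,"tz":-0.01,"ax":0,"ay":0,"az":0},{"claw":0,"tx":0,"ty":0,"tz":-0.01,"ax":0,"ay":0,"az":0},{"claw":0,"tx":0,"ty":0,"tz":-0.01,"ax":0,"ay":0,"az":0},{"claw":0,"tx":0,"ty":0,"tz":-0.01,"ax":0,"ay":0,"az":0},{"claw":0,"tx":0,"ty":0,"tz":-0.01,"ax":0,"ay":0,"az":0},{"claw":0,"tx":0,"ty":0,"tz":-0.01,"ax":0,"ay":0,"az":0},{"claw":0,"tx":0,"ty":0,"tz":-0.01,"ax":0,"ay":0,"az":0},{"claw":0,"tx":0,"ty":0,"tz":-0.01,"ax":0,"ay":0,"az":0}]' 40
python3 - <<'E'
from bar2 import *
from rod import rod
for n in('scene','top'):
    im,dp,W,c=grab(n);rod(im,W);tops(im,W,.066,.13)
print(sign_off())
E
```

```text
clock: 33.32
ee_pos: [0.6652, -0.2709, 0.2581]
eef_rot: [[-0.054, 0.999, 0.0], [0.999, 0.054, -0.0], [-0.0, 0.0, -1.0]]
ft_force: [0.1, 0.5, 0.5]
grip_width: 0.0855
grip [ 659.5 -169.9] [18.3 90. ] 3.53 z 0.0994 187
bar x at y=-.169: 0.6598, phi 93.51, z 0.0917 n 182 ymax 0.1400
bracket top c [651.4 -35. ] dims [49.5 30. ] width dir deg 1.6 z 0.1082 px [235 225  21  25 273]
bracket top c [ 6.505e+02 -1.000e-01] dims [49.3 50.1] width dir deg -79.5 z 0.1077 px [247 236  21  26 283]
bracket top c [647.   44.6] dims [54.1 45.3] width dir deg 7.3 z 0.1089 px [259 248  21  22 245]
grip [ 660.4 -167. ] [17.  80.5] 3.82 z 0.1008 148
bar x at y=-.169: 0.6612, phi 93.39, z 0.0925 n 164 ymax 0.1385
bracket top c [652.7 -37.1] dims [47.4 27.1] width dir deg 3.6 z 0.1104 px [271 167  11  19 163]
bracket top c [649.3  51.4] dims [47.6 29.3] width dir deg 3.9 z 0.1113 px [241 169  11  17 162]
bracket top c [649.3   7. ] dims [47.1 28.1] width dir deg 3.5 z 0.1107 px [256 168  11  17 159]
the job is handed in; nothing more can be done
None
```

The job is handed in at about 33 s on the robot's clock; `sign_off` gave no verdict. There were three orange brackets. I stood each in its own pocket, threaded the rod through all three and lifted them off together. The rod is back in its cradle with the brackets hanging between the posts.

Last checks before handing in:
- **Rod:** the grip is within about 2–3 mm of its start position. It is at the same height, and its direction is within about 0.5° of the start.
- **Brackets:** all three hang with their holes about 73 mm above the table. The top view gave the same positions about a second apart, so they are not swinging noticeably.
- **Robot:** the gripper is open and well clear of everything.
- **Other parts:** the bystanders and the purple look-alikes appear where they were. I judged this from the pictures only and did not measure it.

The first jog call was refused because its rows lacked some keys; it moved nothing, and I repeated it with every key. Wrist, scene and top cameras disagreed by 1–3 mm throughout.

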